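# Slide the pot to the back burner and cover it

### The job

Slide the black pot along the cooktop, without lifting or tipping it, until it stands centred on the rear right burner. Then take the glass lid from its wire rest and set it down gently on the pot, so that it lies flat and centred. Leave the salt shaker and the mug where they stand.

Things in the scene. Friction and masses are not known exactly. Their poses are not given: they have to be found in the camera images.
- pot: Black open cooking pot, no lid: round, 173 mm across, 88 mm high, about 0.8 kg. Wall about 8 mm thick; smooth enamel base. Two loop handles stick out along its +y and -y to 119 mm from the axis, 100 mm wide, 59 to 79 mm up. Origin: centre of the underside; z up. It stands on the cooktop (z = 0); the rim is free to pinch from above within 25 degrees of its +x and -x sides.
- rear_right_burner (a point): Centre of the rear right burner, the large double ring (200 mm across) printed on the flat black glass cooktop, farther from the robot and to its right. Flush with the cooktop, z = 0; nothing stands out. Fixed.
- lid: Glass pot lid, 177 mm across, steel rim, with a round black knob 45 mm across and 28 mm tall in its middle. Origin: on its axis at the underside; z along its axis out through the knob, which spans 32 to 60 mm up that axis; glass reaches up to 32 mm. At the start it leans in the wire rest, its axis 35 degrees (0.61 rad) from vertical. Seated on the pot its origin is 86 mm above the pot's. 0.34 kg.
- lid_rest: Steel wire lid rest on the counter right of the cooktop, fixed: 150 x 98 mm, 120 mm high. Two sloping wires rise away along its +x at 35 degrees and carry the lid, with the knob leaning to its -x; two wire stubs, 24 mm tall square to the slope, stop the lid's lower edge: draw the lid off along its own axis by 40 mm before moving it aside. Origin: centre of the underside.
- shaker: Bystander: salt shaker, 44 mm across, 90 mm high, standing on the front half of the cooktop, left or right. Origin: centre of the underside.
- cup: Bystander: white mug, 83 mm across, 86 mm high, with a handle towards its -y (115 mm over all), on the counter right of the cooktop, between the robot and the lid rest. Origin: centre of the underside.
Not all that is in view belongs to the job. There is more than one size of the lid; the one meant has the size given above.

How it is judged (in metres and radians):
On the way, in this order (a step that is already met when the one before it is completed fails the run):
1. the pot, slid and uncovered, stands at rest on the rear right burner, within 30 mm of its centre (horizontal distance between pot and rear_right_burner below 0.03 m and height (world z) of pot below 0.006 m and angle between pot's own z axis and vertical below 0.04 rad and linear speed of pot below 0.02 m/s and distance between lid and pot above 0.12 m), for 0.3 s.
2. the lid lies flat and centred on the pot (horizontal distance between lid and pot below 0.015 m and z of lid in the frame of pot between 0.075 and 0.097 m and angle between lid's own z axis and vertical below 0.07 rad), for 0.2 s.
At the end, for the whole second after the job is handed in: The pot stands flat on the cooktop, its axis within 30 mm of the rear right burner's centre; the lid lies on it, centred within 15 mm and level within 4 degrees; both are released and at rest (all of step 2 and horizontal distance between pot and rear_right_burner below 0.03 m and height (world z) of pot below 0.006 m and angle between pot's own z axis and vertical below 0.04 rad and linear speed of each of pot, lid below 0.01 m/s); the robot touches nothing.
It fails at once if the pot is lifted more than 12 mm or tipped more than 10 degrees (height (world z) of pot above 0.012 m or angle between pot's own z axis and vertical above 0.17 rad).
It fails at once if the lid is let fall instead of being set down (moves faster than 0.35 m/s out of the fingers' hold) (contact force between the fingers and lid below 0.1 N and linear speed of lid above 0.35 m/s).
It fails at once if the salt shaker or the mug is moved more than 30 mm or tipped over (distance of any of shaker, cup from where it was at the start of the episode above 0.03 m or angle between any of shaker, cup's own z axis and vertical above 0.4 rad).
It also fails if it takes over 61 s, if anything falls off the work surface, if the arm or the gripper's body presses on something with over 40 N, if the wrist force passes 120 N, or if a joint passes its speed limit or range.

### The arm

A 7-joint arm with a two-finger parallel gripper is mounted at the origin on a cart in front of the work surface, level with it; the furniture and walls round the work are solid. World frame = base frame: x ahead of the robot, y to its left, z up, the work surface at z = 0. Lengths are in m, angles in degrees, forces in N, time in s.
With the tool pointing down it reaches from about 0.425 to 0.875 m from the base axis. Payload 4.7 kg.
Tool frame: the origin (TCP) lies on the centre line of the jaws, within the pads' length; the fingertips stand ahead of it and the grasp point (between the pads) lies 2 mm behind it (env.tip_reach is the x of the fingertips in the tool frame, in m); x points along the fingers, z is the direction in which the jaws open and shut, and the axes are right-handed (so a half turn about x gives the same grasp; the last joint's range is limited). The gripper opens to 87 mm and grips with 3 to 60 N. Pads are 19 mm wide; open, the fingers measure 117 mm over their backs; the gripper's body (75 mm by 190 mm) begins 51 mm behind the grasp point.
Start: joints at [-73.276, 18.392, -4.016, 83.108, 1.295, 78.541, -3.26], TCP at [0.178, 0.625, 0.211] pointing down, gripper open.
Joint ranges: [-163.93, 163.93], [-17.29, 119.83], [-79.2, 71.16], [3.27, 140.29], [-89.18, 269.18], [5.43, 117.66], [-154.24, 154.24]. Speed limits (degrees/s): [147.25, 147.25, 180, 180, 180, 180, 180].

### API

Orientations are given as [roll, pitch, yaw] about the fixed x, y, z axes, in that order (R = Rz(yaw) Ry(pitch) Rx(roll)).
In Python, from cell import telemetry, optics, env, models gives the robot as it stands.
- The arm moves only by the shell command python3 -m pendant 'ROWS' [FORCE]. ROWS is JSON, a list of rows, each a list of 3 entries, a list of its own where there are three numbers: the finger opening in mm, from 0 to 87, then the shift along the tool's x, y, z in mm, then the turn, a rotation vector about the tool's x, y, z in rad. A call has 1 to 10 rows; each row is the pose to reach, as a shift and turn from the pose commanded when the call began, along the tool's axes at that moment; what a row does not reach only later rows make up. A row lasts 1/12 s, in which the tool goes at most 41.7 mm and 7.16 degrees, less where a joint would pass 70% of its speed; a pose out of reach is approached as far as the arm can. A call with a gripper value outside its range is refused whole. The fingers move at their own pace and stop on an object; FORCE is the grip in N (left out, the last holds). Time passes only in rows, so rows that repeat a pose let the fingers close. It gives the time, the measured TCP pose, the force and the opening at its end, in the units of the state.
- telemetry.get_obs(): the state, without advancing time (a new reading comes with each control period).
- optics.read_camera(name): name is "scene" or "top" or "wrist"; returns a dict with "image" (400x640x3 uint8, blue, green, red), "range_z" (400x640 float32, m along the optical axis (not along the pixel's ray), 0 where there is no reading), "fx", "fy", "cx", "cy" (pixels), "cam_to_world" (4x4, takes a point from camera to world coordinates). Camera axes: x right, y up, looking along -z (the intrinsics and any distortion apply to the point x, -y, -z); pixel columns grow to the right and rows downward; lengths in m; the calibration is good to about 2 mm. A picture is of the moment at which its call begins.
- env.sign_off(): hands the job in, once; it reports no verdict.
Trained networks look in the newest picture that a camera, given by its name, has taken for a name from the list of things; names that differ only in an ending like _2 or _b are one class to them, and where a whole thing is asked for, a point or a joint stands for the part that bears it (a point fixed in the world has none). Each returns a list of dicts, best first, with "confidence" (0 to 1); they miss things now and then, are a little off and sometimes report something else, mostly with a low value. They report only what shows in the picture. A call takes as long as a camera call. They do not tell look-alikes from the thing itself.
- models.masks_of(camera, label): "pixels" (400x640 bool, what is visible of it) and "extent" ([left, top, right, bottom] as shares, 0 to 1, of the picture: columns of its width, rows of its height, round what is visible of it).
- models.landmark_of(camera, label): "centre" ([row, column] as shares, 0 to 1, of the picture: columns of its width, rows of its height: a listed point, or the origin of a listed thing).
The state is a dict: "time_s": time; "qpos": joint angles; "joint_velocities": joint speeds; "effort": joint torques, N m; "tool_pos": TCP position; "tool_rot": TCP orientation; "force": force on the tool from outside, world axes, zero at the start; "wrist_torque": the same for the moment, N m; "grip_width": finger opening in m.
Only numpy, scipy, OpenCV 4.12 (cv2) and the standard library are available. Lean on these libraries where they do the work, as an engineer would, in place of code of your own. Each camera call takes 0.05 s, during which the arm holds its last target.

## Working session

There is one attempt and no reset: what is moved stays moved. The work goes in short steps, Python scripts to look and compute and a shell command to move; the robot and the scene stay as the last step left them, time stands still between calls to the robot, and variables do not carry over. Pictures are saved under pics/ and viewed, and the job is handed in when it is done.

```bash
ls; mkdir -p pics; python3 - <<'E'
from cell import telemetry, optics, env, models
import cv2
print(telemetry.get_obs(), env.tip_reach)
for n in ["scene","top","wrist"]:
    c=optics.read_camera(n); cv2.imwrite(f"pics/{n}0.png",c["image"]); print(n,c["fx"],c["fy"],c["cx"],c["cy"],c["cam_to_world"].round(3).tolist(),c.keys())
    for l in ["pot","rear_right_burner","lid","lid_rest","shaker","cup"]:
        print(l,[(round(d["confidence"],2),[round(v,3) for v in d["centre"]]) for d in models.landmark_of(n,l)])
E
```

```text
pics
{'time_s': 0.0, 'qpos': array([-73.27664824,  18.43836111,  -4.01458531,  83.17607476,
         1.29436543,  78.54001024,  -3.25984295]), 'joint_velocities': array([ 0.09050577,  0.02711218, -0.0503355 ,  0.04079439,  0.02643215,
       -0.01558902,  0.00769311]), 'effort': array([ 3.33510934e-04, -4.91277766e+01, -4.03899886e-01, -3.12532496e+01,
       -6.41273288e-02,  4.34179860e-02,  1.59121837e-04]), 'tool_pos': array([0.17813937, 0.62450871, 0.20975904]), 'tool_rot': array([-177.13417936,   89.89062164, -103.04862305]), 'force': array([-0.24432509,  0.27947218,  0.4869238 ]), 'wrist_torque': array([-0.05970589, -0.01490547, -0.00864621]), 'grip_width': 0.08711309794295963} 0.017
scene 429.12185568770724 429.12185568770724 321.983263262041 196.9143960030206 [[0.731, 0.531, -0.428, 0.028], [-0.682, 0.563, -0.467, -0.529], [-0.007, 0.633, 0.774, 0.859], [0.0, 0.0, 0.0, 1.0]] dict_keys(['image', 'range_z', 'fx', 'fy', 'cx', 'cy', 'cam_to_world'])
pot [(0.95, [0.369, 0.376])]
rear_right_burner [(0.66, [0.435, 0.554])]
lid [(0.97, [0.595, 0.703]), (0.72, [0.628, 0.463]), (0.48,
[... 200 characters left out ...]
-1.0, 0.004, -0.007, -0.04], [-0.006, 0.073, 0.997, 1.475], [0.0, 0.0, 0.0, 1.0]] dict_keys(['image', 'range_z', 'fx', 'fy', 'cx', 'cy', 'cam_to_world'])
pot [(0.84, [0.525, 0.328])]
rear_right_burner [(0.78, [0.382, 0.493])]
lid [(0.8, [0.384, 0.664]), (0.66, [0.621, 0.533]), (0.2, [0.599, 0.649])]
lid_rest []
shaker [(0.69, [0.524, 0.478])]
cup [(0.72, [0.6, 0.648])]
wrist 326.3825554985215 326.3825554985215 323.7925264219612 199.3092618233646 [[0.274, -0.921, -0.276, 0.102], [0.962, 0.262, 0.079, 0.648], [-0.0, -0.287, 0.958, 0.385], [0.0, 0.0, 0.0, 1.0]] dict_keys(['image', 'range_z', 'fx', 'fy', 'cx', 'cy', 'cam_to_world'])
pot []
rear_right_burner []
lid []
lid_rest []
shaker []
cup []
```

View pics/scene0.png

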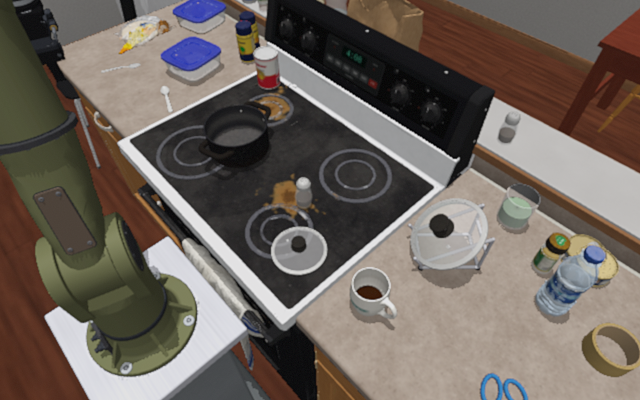

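View pics/top0.png

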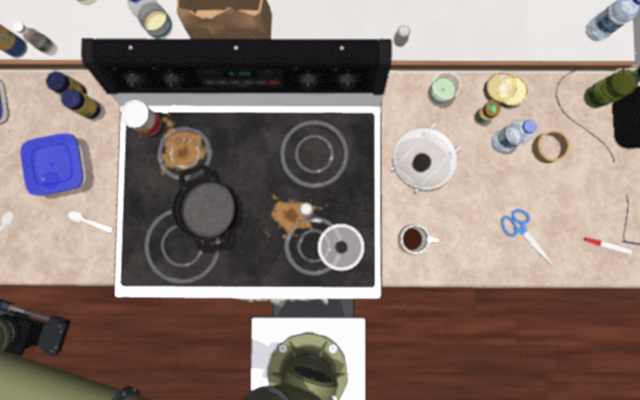

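```bash
cat > h.py <<'E'
from cell import telemetry, optics, env, models
import numpy as np, cv2
from scipy.spatial.transform import Rotation as R
from scipy.optimize import least_squares
def cloud(c):
    z=c["range_z"].astype(float); v,u=np.mgrid[0:400,0:640]
    P=np.stack([(u-c["cx"])/c["fx"]*z,-(v-c["cy"])/c["fy"]*z,-z,np.ones_like(z)],-1)@c["cam_to_world"].T
    P=P[...,:3]; P[z<=0]=np.nan; return P
def pix2plane(c,row,col,zp):
    M=c["cam_to_world"]; d=M[:3,:3]@np.array([(col-c["cx"])/c["fx"],-(row-c["cy"])/c["fy"],-1]); o=M[:3,3]
    return o+d*(zp-o[2])/d[2]
def circ(p,r=None):
    f=(lambda q:np.hypot(p[:,0]-q[0],p[:,1]-q[1])-(q[2] if r is None else r))
    return least_squares(f,[*np.mean(p,0)[:2],.09],loss="soft_l1",f_scale=.003).x
E
python3 - <<'E'
from h import *
for n in ["top","scene"]:
    c=optics.read_camera(n); P=cloud(c)
    for l in ["pot","lid","cup","shaker"]:
        for m in models.masks_of(n,l)[:3]:
            p=P[m["pixels"]]; p=p[~np.isnan(p[:,0])]
            print(n,l,round(m["confidence"],2),len(p),np.nanmedian(p,0).round(3),np.percentile(p,2,axis=0).round(3),np.percentile(p,98,axis=0).round(3))
            if l=="pot":
                q=p[(p[:,2]>.082)&(p[:,2]<.1)]; cc=circ(q); print(" rim",len(q),cc.round(4))
                r=np.hypot(*(p[:,:2]-cc[:2]).T); h=p[(r>.1)&(r<.125)&(p[:,2]>.04)]
                a=np.degrees(np.arctan2(h[:,1]-cc[1],h[:,0]-cc[0])); print(" handles",len(h),np.median(a[a>0]) if (a>0).any() else 0,np.median(a[a<0]) if (a<0).any() else 0)
            if l=="lid":
                # plane normal
                pass
    for d in models.landmark_of(n,"rear_right_burner")[:1]:
        print(n,"burner",pix2plane(c,d["centre"][0]*400,d["centre"][1]*640,0))
E
```

```text
top pot 0.62 4048 [0.455 0.295 0.01 ] [ 0.345  0.202 -0.001] [0.561 0.365 0.09 ]
 rim 390 [0.4531 0.2832 0.0848]
 handles 423 24.171938821602737 -154.6769244255523
top lid 0.8 1609 [ 0.349 -0.093  0.016] [ 0.289 -0.15   0.006] [ 0.405 -0.036  0.046]
top lid 0.61 3121 [ 0.59  -0.317  0.095] [ 0.518 -0.39   0.029] [ 0.664 -0.245  0.124]
top cup 0.83 791 [ 0.372 -0.298  0.02 ] [ 0.335 -0.344  0.007] [ 0.408 -0.252  0.085]
top cup 0.64 177 [0.449 0.005 0.083] [ 0.432 -0.014  0.04 ] [0.469 0.026 0.094]
top shaker 0.58 167 [0.449 0.005 0.084] [ 0.433 -0.014  0.042] [0.466 0.023 0.094]
top burner [ 0.6214496  -0.01460108  0.        ]
scene pot 0.93 3673 [0.463 0.304 0.051] [0.349 0.202 0.003] [0.56  0.369 0.088]
 rim 371 [0.4569 0.2849 0.0842]
 handles 357 24.239741419139758 -152.9463787225955
scene pot 0.4 4188 [ 0.578 -0.327  0.095] [ 0.522 -0.391  0.032] [ 0.662 -0.247  0.122]
 rim 794 [ 0.6511 -0.3705  0.0928]
 handles 1163 145.11990896534476 -175.75731900568258
scene lid 0.97 2034 [ 0.345 -0.101  0.015] [ 0.294 -0.151  0.006] [ 0.408 -0.036  0.043]
scene lid 0.87 4195 [ 0.579 -0.327  0.095] [ 0.522 -0.392  0.033] [ 0.663 -0.246  0.122]
scene lid 0.31 425 [ 0.618 -0.394  0.025] [ 0.512 -0.407 -0.005] [ 0.683 -0.237  0.116]
scene cup 0.91 1836 [ 0.38  -0.292  0.043] [ 0.336 -0.356 -0.005] [ 0.415 -0.252  0.082]
scene shaker 0.8 434 [ 0.447 -0.003  0.054] [ 0.435 -0.013  0.006] [0.468 0.018 0.09 ]
scene burner [ 0.6243478  -0.00562759  0.        ]
```

```bash
cat >> h.py <<'E'
def tool():
    o=telemetry.get_obs(); return np.array(o["tool_pos"]),R.from_euler("xyz",o["tool_rot"],degrees=True),o
def Rdown(az):  # x down, z horizontal at azimuth az deg
    a=np.radians(az); x=np.array([0,0,-1.]); z=np.array([np.cos(a),np.sin(a),0]); return R.from_matrix(np.stack([x,np.cross(z,x),z],1))
def plan(p,Rt=None):
    p0,R0,o=tool(); Rt=Rt or R0
    print("t",o["time_s"],"shift mm",(R0.inv().apply(np.array(p)-p0)*1000).round(1),"turn",(R0.inv()*Rt).as_rotvec().round(3))
E
python3 - <<'E'
from h import *
p,r,o=tool(); print(r.as_matrix().round(3))
c=optics.read_camera("top"); P=cloud(c)
# rectified burner view
s=0.0005; X=np.arange(.5,.75,s); Y=np.arange(.12,-.14,-s)
M=np.linalg.inv(c["cam_to_world"])
for n in ["top","scene"]:
    c=optics.read_camera(n); M=np.linalg.inv(c["cam_to_world"])
    gx,gy=np.meshgrid(X[::-1],Y,indexing="ij"); q=np.stack([gx,gy,0*gx,1+0*gx],-1)@M.T
    u=(q[...,0]/-q[...,2]*c["fx"]+c["cx"]).astype(np.float32); v=(-q[...,1]/-q[...,2]*c["fy"]+c["cy"]).astype(np.float32)
    im=cv2.remap(c["image"],u,v,cv2.INTER_LINEAR); cv2.imwrite(f"pics/rect_{n}.png",im)
    g=cv2.cvtColor(im,cv2.COLOR_BGR2GRAY).astype(float); g=g-cv2.blur(g,(61,61))
    # ring score: search centre
    best=[]
    th=np.radians(np.arange(0,360,3))
    for cx in np.arange(.58,.66,.001):
        for cy in np.arange(-.05,.03,.001):
            for rr in (.095,.0975,.1):
                x=cx+rr*np.cos(th); y=cy+rr*np.sin(th)
                i=((.75-s-x)/s).round().astype(int); j=((.12-y)/s).round().astype(int)
                ok=(i>=0)&(i<g.shape[0])&(j>=0)&(j<g.shape[1]); best.append((g[i[ok],j[ok]].mean(),cx,cy,rr))
    print(n,sorted(best)[-3:])
P=cloud(optics.read_camera("top"))
for x in np.arange(.6,.86,.02):
    w=(abs(P[...,0]-x)<.01)&(abs(P[...,1])<.12); print(round(x,2),np.nanmax(P[w][:,2]).round(3) if w.any() else None)
w=(P[...,2]>.1)&(P[...,0]<.75)&(P[...,1]>.1)&(P[...,0]>.2); print("tall left",P[w].shape,np.percentile(P[w],[0,5,50,95,100],axis=0).round(3) if w.any() else 0)
E
```

```text
[[ 0.    -0.962  0.274]
 [ 0.     0.274  0.962]
 [-1.    -0.     0.   ]]
top [(np.float64(27.416762966944376), np.float64(0.619), np.float64(-0.01399999999999997), 0.095), (np.float64(27.455943742721498), np.float64(0.618), np.float64(-0.014999999999999972), 0.095), (np.float64(27.563058765564815), np.float64(0.618), np.float64(-0.01399999999999997), 0.095)]
scene [(np.float64(25.743256741019447), np.float64(0.623), np.float64(-0.01299999999999997), 0.095), (np.float64(25.81374854429814), np.float64(0.624), np.float64(-0.011999999999999969), 0.095), (np.float64(25.96407327779271), np.float64(0.624), np.float64(-0.01299999999999997), 0.095)]
0.6 0.012
0.62 0.014
0.64 0.012
0.66 0.013
0.68 0.011
0.7 0.012
0.72 0.013
0.74 0.013
0.76 0.203
0.78 0.209
0.8 0.256
0.82 0.261
0.84 0.263
tall left (1354, 3) [[0.2   0.43  0.1  ]
 [0.202 0.441 0.106]
 [0.696 0.6   0.117]
 [0.742 0.669 0.404]
 [0.75  0.691 0.447]]
```

```bash
python3 - <<'E'
from h import *
plan([.4206,.3595,.17],Rdown(114.5))
E
```

```text
t 1.85 shift mm [  40.9 -305.9 -189. ] turn [-0.705  0.     0.   ]
```

```bash
python3 -m pendant '[[60,[41,-306,-189],[-0.705,0,0]],[60,[41,-306,-189],[-0.705,0,0]],[60,[41,-306,-189],[-0.705,0,0]],[60,[41,-306,-189],[-0.705,0,0]],[60,[41,-306,-189],[-0.705,0,0]],[60,[41,-306,-189],[-0.705,0,0]],[60,[41,-306,-189],[-0.705,0,0]],[60,[41,-306,-189],[-0.705,0,0]],[60,[41,-306,-189],[-0.705,0,0]],[60,[41,-306,-189],[-0.705,0,0]]]' 40
python3 -m pendant '[[60,[0,0,0],[0,0,0]],[60,[0,0,0],[0,0,0]]]'
python3 - <<'E'
from h import *
plan([.4206,.3595,.072],Rdown(114.5))
for n in ["wrist","scene"]:
    c=optics.read_camera(n); cv2.imwrite(f"pics/{n}1.png",c["image"])
E
```

```text
time_s: 2.68
tool_pos: [0.4271, 0.3509, 0.1694]
tool_rot: [-171.4, 89.7, -57.7]
force: [0.2, -0.7, -0.4]
grip_width: 0.0599
time_s: 2.85
tool_pos: [0.4203, 0.36, 0.17]
tool_rot: [-6.6, 89.9, 107.8]
force: [-0.3, 0.2, 0.8]
grip_width: 0.0598
t 2.85 shift mm [98.  -0.  -0.7] turn [-0.     0.001  0.   ]
```

View pics/wrist1.png

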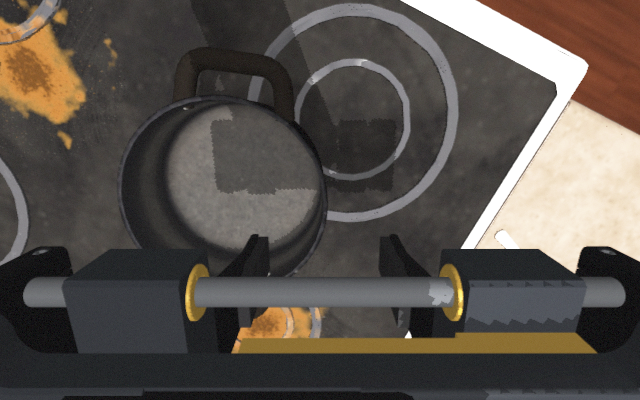

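View pics/scene1.png

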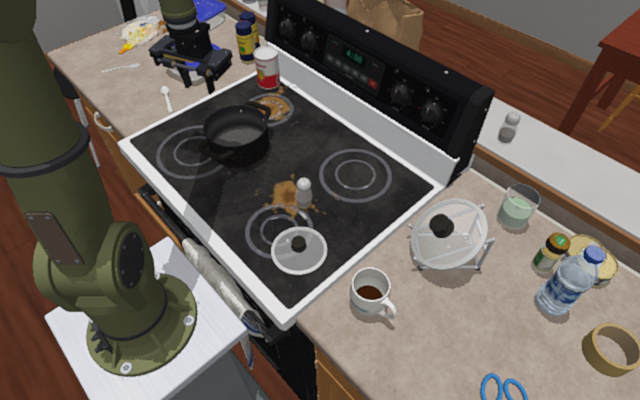

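```bash
python3 -m pendant '[[60,[20,0,0],[0,0,0]],[60,[40,0,0],[0,0,0]],[60,[55,0,0],[0,0,0]],[60,[65,0,0],[0,0,0]],[60,[75,0,0],[0,0,0]],[60,[85,0,0],[0,0,0]],[60,[98,0,0],[0,0,0]],[60,[98,0,0],[0,0,0]],[60,[98,0,0],[0,0,0]]]' 40
python3 - <<'E'
from h import *
for n in ["wrist","scene"]:
    c=optics.read_camera(n); cv2.imwrite(f"pics/{n}2.png",c["image"])
E
```

```text
time_s: 3.7
tool_pos: [0.4204, 0.3595, 0.0716]
tool_rot: [106.8, 90.0, -138.7]
force: [1.4, 0.6, 0.6]
grip_width: 0.0601
```

View pics/wrist2.png

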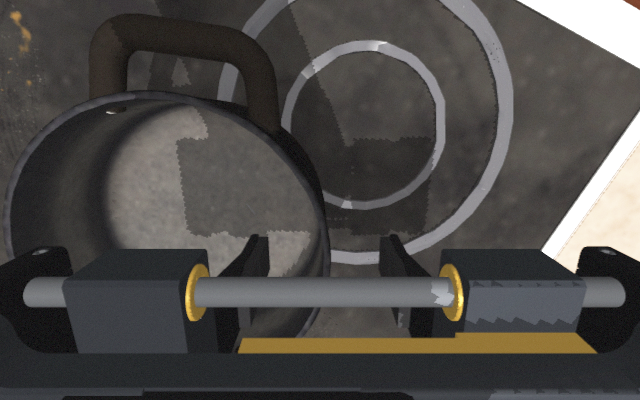

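View pics/scene2.png

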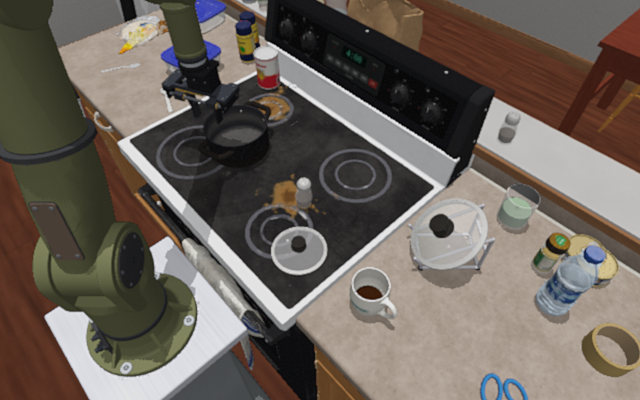

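```bash
python3 -m pendant '[[0,[0,0,0],[0,0,0]],[0,[0,0,0],[0,0,0]],[0,[0,0,0],[0,0,0]],[0,[0,0,0],[0,0,0]],[0,[0,0,0],[0,0,0]],[0,[0,0,0],[0,0,0]],[0,[0,0,0],[0,0,0]]]' 45
python3 - <<'E'
from h import *
p,r,o=tool()
d=np.array([-.415,.91,0])*.0825
plan([*(np.array([.57,.23,0])+d)[:2],p[2]])
plan([*(np.array([.616,-.013,0])+d)[:2],p[2]])
E
```

```text
time_s: 4.38
tool_pos: [0.4207, 0.3594, 0.0719]
tool_rot: [-69.1, 90.0, 45.4]
force: [0.4, 0.4, 0.6]
grip_width: 0.021
t 4.3833 shift mm [  0.  -82.2 -97.1] turn [0. 0. 0.]
t 4.3833 shift mm [  -0.   -23.3 -337.3] turn [0. 0. 0.]
```

```bash
python3 -m pendant '[[0,[0,0,0],[0,0,0]],[0,[0,0,0],[0,0,0]],[0,[0,0,0],[0,0,0]],[0,[0,0,0],[0,0,0]],[0,[0,0,0],[0,0,0]]]' 45
```

```text
time_s: 4.8
tool_pos: [0.4203, 0.3596, 0.0718]
tool_rot: [51.6, 90.0, 166.1]
force: [-0.9, 1.3, -0.5]
grip_width: 0.0047
```

```bash
python3 -m pendant '[[0,[0,0,0],[0,0,0]],[0,[0,0,0],[0,0,0]]]' 45
python3 - <<'E'
from h import *
c=optics.read_camera("wrist"); cv2.imwrite(f"pics/wrist3.png",c["image"])
E
```

```text
time_s: 4.97
tool_pos: [0.4203, 0.3596, 0.0718]
tool_rot: [57.2, 90.0, 171.7]
force: [-2.3, -0.0, -0.1]
grip_width: 0.0045
```

View pics/wrist3.png

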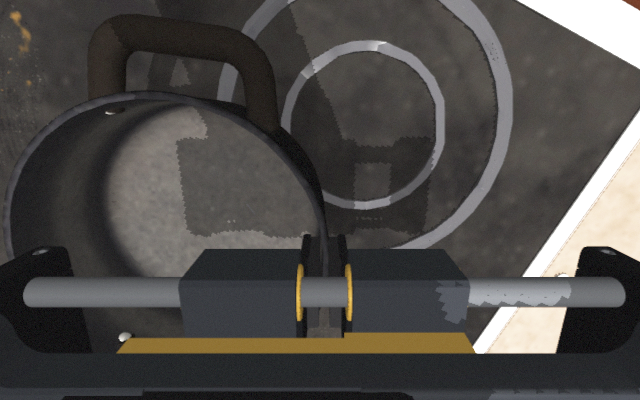

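```bash
python3 -m pendant '[[0,[0,-5,-6],[0,0,0]],[0,[0,-14,-17],[0,0,0]],[0,[0,-25,-30],[0,0,0]],[0,[0,-36,-43],[0,0,0]],[0,[0,-47,-56],[0,0,0]],[0,[0,-58,-69],[0,0,0]],[0,[0,-68,-81],[0,0,0]],[0,[0,-76,-91],[0,0,0]],[0,[0,-82,-97],[0,0,0]],[0,[0,-82,-97],[0,0,0]]]' 45
python3 - <<'E'
from h import *
p,r,o=tool()
d=np.array([-.415,.91,0])*.0825
plan([*(np.array([.616,-.013,0])+d)[:2],p[2]])
c=optics.read_camera("scene"); cv2.imwrite(f"pics/scene4.png",c["image"])
E
```

```text
time_s: 5.85
tool_pos: [0.5378, 0.3032, 0.0718]
tool_rot: [-152.1, 89.9, -37.8]
force: [1.3, -0.9, 1.3]
grip_width: 0.0044
t 5.85 shift mm [   0.4   59.3 -237.8] turn [0. 0. 0.]
```

View pics/scene4.png

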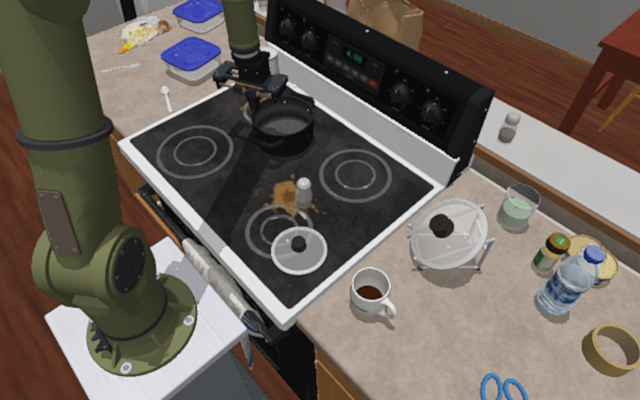

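```bash
python3 -m pendant '[[0,[0,1,-5],[0,0,0]],[0,[0,4,-17],[0,0,0]],[0,[0,9,-35],[0,0,0]],[0,[0,14,-55],[0,0,0]],[0,[0,19,-75],[0,0,0]],[0,[0,24,-95],[0,0,0]],[0,[0,28,-112],[0,0,0]],[0,[0,30,-122],[0,0,0]],[0,[0,31,-126],[0,0,0]],[0,[0,31,-126],[0,0,0]]]' 45
python3 - <<'E'
from h import *
p,r,o=tool()
c=optics.read_camera("top"); P=cloud(c); cv2.imwrite("pics/top5.png",c["image"])
m=models.masks_of("top","pot")[0]; q=P[m["pixels"]]; q=q[(q[:,2]>.082)&(q[:,2]<.1)]; cc=circ(q); print(len(q),cc.round(4))
plan([p[0]+.619-cc[0],p[1]-.013-cc[1],p[2]])
d=np.array([-.415,.91,0])*.0825
plan([*(np.array([.616,-.013,0])+d)[:2],p[2]])
E
```

```text
time_s: 6.73
tool_pos: [0.5597, 0.1763, 0.0718]
tool_rot: [171.9, 89.9, -73.6]
force: [0.5, -2.8, -1.9]
grip_width: 0.0044
277 [0.5977 0.1041 0.0853]
t 6.8333 shift mm [   0.2   29.6 -116.2] turn [0. 0. 0.]
t 6.8333 shift mm [   0.2   27.7 -113.9] turn [0. 0. 0.]
```

View pics/top5.png

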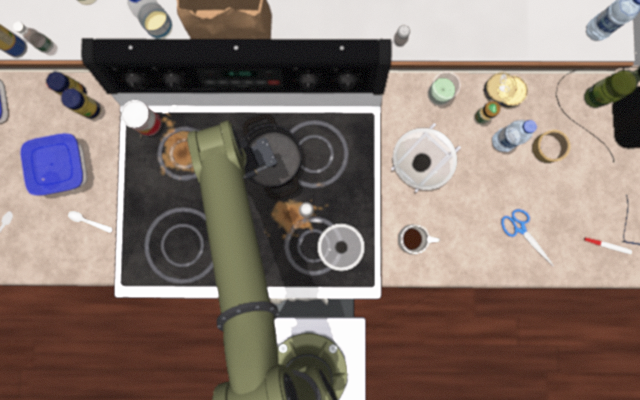

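```bash
python3 -m pendant '[[0,[0,1,-5],[0,0,0]],[0,[0,4,-17],[0,0,0]],[0,[0,8,-33],[0,0,0]],[0,[0,12,-50],[0,0,0]],[0,[0,17,-68],[0,0,0]],[0,[0,21,-86],[0,0,0]],[0,[0,25,-101],[0,0,0]],[0,[0,27,-110],[0,0,0]],[0,[0,28,-114],[0,0,0]],[0,[0,28,-114],[0,0,0]]]' 45
python3 -m pendant '[[0,[0,0,0],[0,0,0]],[0,[0,0,0],[0,0,0]]]'
python3 - <<'E'
from h import *
p,r,o=tool()
for n in ["top","scene"]:
    c=optics.read_camera(n); P=cloud(c); cv2.imwrite(f"pics/{n}6.png",c["image"])
    m=models.masks_of(n,"pot")[0]; q=P[m["pixels"]]; q=q[(q[:,2]>.082)&(q[:,2]<.1)]; cc=circ(q); print(n,len(q),cc.round(4),circ(q,.085).round(4))
E
```

```text
time_s: 7.67
tool_pos: [0.5815, 0.0615, 0.0718]
tool_rot: [166.6, 90.0, -78.9]
force: [0.6, -1.8, -2.4]
grip_width: 0.0047
time_s: 7.83
tool_pos: [0.5815, 0.0622, 0.0718]
tool_rot: [-170.7, 89.9, -56.2]
force: [1.2, -1.8, -2.9]
grip_width: 0.0045
top 243 [ 0.6192 -0.0089  0.0857] [ 0.6192 -0.0097  0.09  ]
scene 307 [ 0.6235 -0.0088  0.0842] [ 0.6236 -0.0083  0.09  ]
```

View pics/scene6.png

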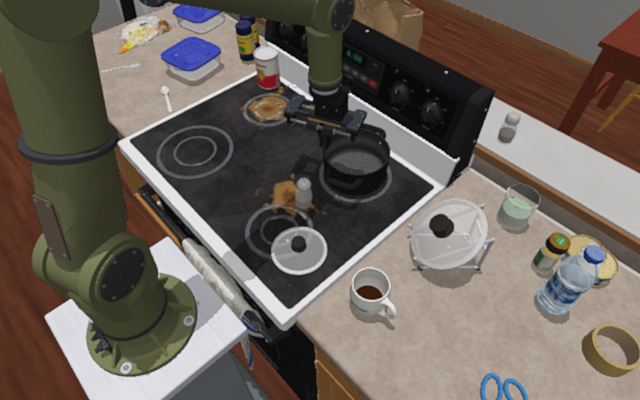

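View pics/top6.png

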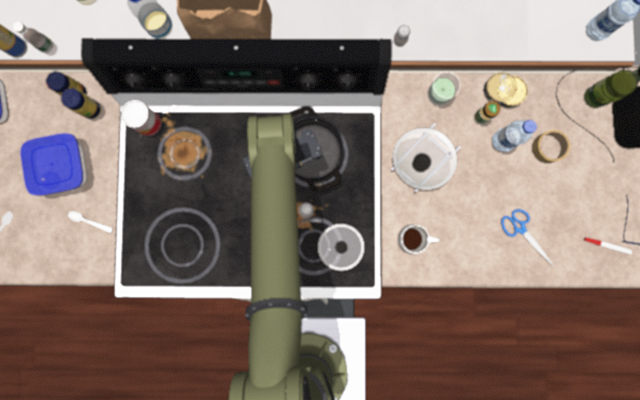

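```bash
python3 -m pendant '[[60,[0,0,0],[0,0,0]],[60,[0,0,0],[0,0,0]],[60,[0,0,0],[0,0,0]],[60,[0,0,0],[0,0,0]],[60,[0,0,0],[0,0,0]],[60,[0,0,0],[0,0,0]],[60,[0,0,0],[0,0,0]]]' 45
python3 -m pendant '[[60,[-10,0,0],[0,0,0]],[60,[-40,0,0],[0,0,0]],[60,[-80,0,0],[0,0,0]],[60,[-120,0,0],[0,0,0]],[60,[-160,0,0],[0,0,0]],[60,[-180,0,0],[0,0,0]],[60,[-180,0,0],[0,0,0]]]'
python3 - <<'E'
from h import *
p,r,o=tool(); print(o["qpos"])
for n in ["top","scene"]:
    c=optics.read_camera(n); P=cloud(c); cv2.imwrite(f"pics/{n}7.png",c["image"])
    m=models.masks_of(n,"pot")[0]; q=P[m["pixels"]]; q=q[(q[:,2]>.082)&(q[:,2]<.1)]; cc=circ(q); print(n,"pot",len(q),cc.round(4))
    # lid
    for m in models.masks_of(n,"lid"):
        q=P[m["pixels"]]; q=q[~np.isnan(q[:,0])]; md=np.median(q,0)
        if md[1]>-.2: continue
        print(n,"lid",m["confidence"],md.round(3))
        np.save(f"lid_{n}.npy",np.where(m["pixels"][...,None],P,np.nan))
        ys,xs=np.where(m["pixels"]); im=c["image"][ys.min()-15:ys.max()+15,xs.min()-15:xs.max()+15]
        cv2.imwrite(f"pics/lid_{n}.png",cv2.resize(im,None,fx=5,fy=5)); print(xs.min()-15,ys.min()-15); break
    print([(d["confidence"],np.array(d["centre"])*[400,640]) for d in models.landmark_of(n,"lid")])
    print([(d["confidence"],np.array(d["centre"])*[400,640]) for d in models.landmark_of(n,"lid_rest")])
E
```

```text
time_s: 8.62
tool_pos: [0.5813, 0.0624, 0.0719]
tool_rot: [-44.6, 90.0, 69.9]
force: [0.5, 0.5, 0.3]
grip_width: 0.0434
time_s: 9.2
tool_pos: [0.5844, 0.0624, 0.2593]
tool_rot: [-102.0, 89.3, 12.5]
force: [0.9, -0.5, 0.2]
grip_width: 0.06
[-22.40874745   9.07240498  15.62400106  89.35289797  -2.52678413
  81.25281067 107.84453653]
top pot 221 [ 0.6202 -0.0065  0.0873]
top lid 0.77 [ 0.59  -0.316  0.095]
377 112
[(0.82, array([245.8  , 342.272])), (0.58, array([155.  , 424.32]))]
[]
scene pot 404 [ 0.6234 -0.0087  0.0842]
scene lid 0.67 [ 0.579 -0.327  0.094]
395 184
[(0.97, array([252.32 , 298.688])), (0.9, array([236.   , 449.472]))]
[]
```

View pics/lid_scene.png

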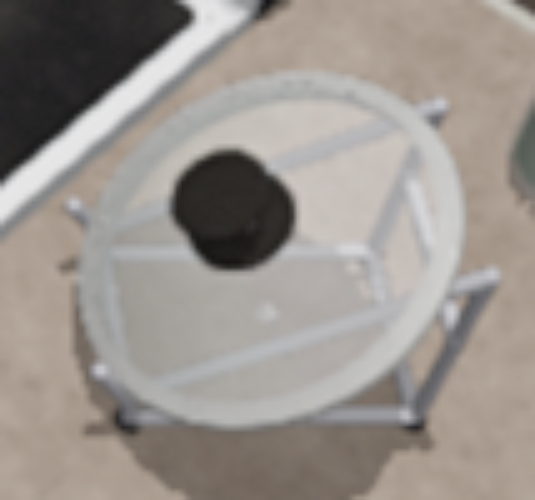

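View pics/lid_top.png

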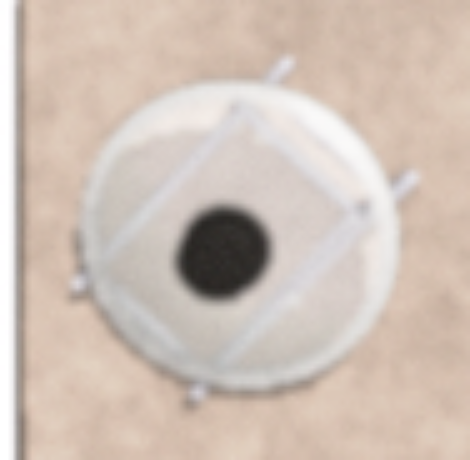

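```bash
python3 - <<'E'
from h import *
for n in ["top","scene"]:
    c=optics.read_camera(n); L=np.load(f"lid_{n}.npy"); ok=~np.isnan(L[...,0])
    g=c["image"].max(-1); k=ok&(cv2.erode((g<75).astype(np.uint8),np.ones((3,3)))>0)
    k2=np.where(k[...,None],L,np.nan); K=L[k]; G=L[ok&(g>110)]
    # plane fit robust on lid non-knob
    ctr=np.median(G,0); nrm=None; w=np.ones(len(G),bool)
    for _ in range(8):
        m=G[w].mean(0); u,s,vt=np.linalg.svd(G[w]-m,full_matrices=False); nrm=vt[2]*np.sign(vt[2,2]); d=(G-m)@nrm; w=abs(d)<.012
    print(n,len(G),w.sum(),"normal",nrm.round(3),"tilt",np.degrees(np.arccos(nrm[2])).round(1),"az",np.degrees(np.arctan2(nrm[1],nrm[0])).round(1),"cent",m.round(4),"std",d[w].std().round(4))
    hk=(K-m)@nrm; print(" knob n",len(K),"mean",K.mean(0).round(4),"h pct",np.percentile(hk,[2,25,50,75,98]).round(4))
    top=K[hk>np.percentile(hk,98)-.012]; print(" knob top",len(top),top.mean(0).round(4))
E
```

```text
top 2917 2685 normal [-0.411  0.385  0.826] tilt 34.3 az 136.9 cent [ 0.5915 -0.3191  0.0862] std 0.006
 knob n 148 mean [ 0.5769 -0.3023  0.1164] h pct [0.0145 0.0363 0.0388 0.0409 0.0448]
 knob top 135 [ 0.5754 -0.3016  0.1174]
scene 3916 3768 normal [-0.427  0.374  0.823] tilt 34.6 az 138.8 cent [ 0.5856 -0.3272  0.0852] std 0.0059
 knob n 319 mean [ 0.5744 -0.3092  0.1089] h pct [0.0131 0.0167 0.0373 0.0392 0.0415]
 knob top 219 [ 0.5721 -0.3046  0.1143]
```

```bash
python3 - <<'E'
from h import *
a=np.radians(138); t=np.radians(35); n_=np.array([np.sin(t)*np.cos(a),np.sin(t)*np.sin(a),np.cos(t)])
e1=np.array([-np.sin(a),np.cos(a),0]); e2=np.cross(n_,e1)
o0=np.array([.5738,-.3031,.1159])-.06*n_; print("o0",o0.round(4))
for n in ["top","scene"]:
    c=optics.read_camera(n); M=c["cam_to_world"]; L=np.load(f"lid_{n}.npy"); m=(~np.isnan(L[...,0])).astype(np.uint8)
    cs=max(cv2.findContours(m,cv2.RETR_EXTERNAL,cv2.CHAIN_APPROX_NONE)[0],key=cv2.contourArea)[:,0,:]
    d=np.stack([(cs[:,0]-c["cx"])/c["fx"],-(cs[:,1]-c["cy"])/c["fy"],-np.ones(len(cs))],1)@M[:3,:3].T
    pl=o0+.004*n_; s=((pl-M[:3,3])@n_)/(d@n_); p=M[:3,3]+d*s[:,None]-pl
    q=np.stack([p@e1,p@e2],1); f=circ(q); print(n,"offset in plane",f.round(4),"->origin",(o0+f[0]*e1+f[1]*e2).round(4))
    G=L[m>0]; G=G-o0; r=np.linalg.norm(np.stack([G@e1,G@e2],1),axis=1); h=G@n_
    for lo,hi in [(0,.015),(.015,.025),(.03,.05),(.06,.075),(.078,.088)]:
        w=(r>=lo)&(r<hi); print("  r",lo,hi,w.sum(),np.median(h[w]).round(4))
E
```

```text
o0 [ 0.5994 -0.3261  0.0668]
top offset in plane [ 0.     -0.0079  0.0888] ->origin [ 0.5945 -0.3218  0.0622]
  r 0 0.015 109 0.0606
  r 0.015 0.025 210 0.0555
  r 0.03 0.05 617 0.0293
  r 0.06 0.075 820 0.0208
  r 0.078 0.088 551 0.0153
scene offset in plane [-0.0083 -0.0056  0.0889] ->origin [ 0.6015 -0.3169  0.0635]
  r 0 0.015 197 0.0587
  r 0.015 0.025 320 0.037
  r 0.03 0.05 781 0.0276
  r 0.06 0.075 1119 0.0191
  r 0.078 0.088 763 0.0136
```

```bash
cat >> h.py <<'E'
A=np.radians(138); T=np.radians(35); N=np.array([np.sin(T)*np.cos(A),np.sin(T)*np.sin(A),np.cos(T)])
def Rax(n,zaz):
    a=np.radians(zaz); x=-n/np.linalg.norm(n); z=np.array([np.cos(a),np.sin(a),0]); z=z-x*(z@x); z/=np.linalg.norm(z)
    return R.from_matrix(np.stack([x,np.cross(z,x),z],1))
KT=np.array([.5738,-.3031,.1159])
E
python3 - <<'E'
from h import *
plan(KT+.1*N,Rax(N,48))
E
```

```text
t 9.9 shift mm [  53.9  181.  -276.8] turn [ 1.122  0.354 -0.54 ]
```

```bash
python3 -m pendant '[[87,[0,18,-28],[0.11,0.03,-0.05]],[87,[0,40,-60],[0.25,0.08,-0.12]],[87,[10,70,-100],[0.4,0.13,-0.2]],[87,[54,181,-277],[1.122,0.354,-0.54]],[87,[54,181,-277],[1.122,0.354,-0.54]],[87,[54,181,-277],[1.122,0.354,-0.54]],[87,[54,181,-277],[1.122,0.354,-0.54]],[87,[54,181,-277],[1.122,0.354,-0.54]],[87,[54,181,-277],[1.122,0.354,-0.54]],[87,[54,181,-277],[1.122,0.354,-0.54]]]'
python3 - <<'E'
from h import *
plan(KT+.1*N,Rax(N,48))
E
```

```text
time_s: 10.73
tool_pos: [0.528, -0.2697, 0.1966]
tool_rot: [-91.9, 56.7, -40.7]
force: [0.1, 0.6, -0.3]
grip_width: 0.0871
t 10.7333 shift mm [-1.5 -0.1  5.8] turn [ 0.051  0.013 -0.03 ]
```

```bash
python3 -m pendant '[[87,[0,0,0],[0,0,0]],[87,[0,0,0],[0,0,0]],[87,[0,0,0],[0,0,0]]]'
python3 - <<'E'
from h import *
plan(KT+.1*N,Rax(N,48))
c=optics.read_camera("wrist"); P=cloud(c); cv2.imwrite(f"pics/wrist8.png",c["image"])
p,r,o=tool(); print(p)
M=np.linalg.inv(c["cam_to_world"])
for q in (KT,KT-.06*N):
    x=M@[*q,1]; print("proj",x[0]/-x[2]*c["fx"]+c["cx"],-x[1]/-x[2]*c["fy"]+c["cy"])
np.save("w8.npy",P)
E
```

```text
time_s: 10.98
tool_pos: [0.5318, -0.2649, 0.1985]
tool_rot: [-92.2, 56.8, -40.0]
force: [0.7, -0.7, -0.0]
grip_width: 0.087
t 10.9833 shift mm [ 0.2  0.9 -0.2] turn [ 0.066  0.02  -0.031]
[ 0.53193198 -0.26505525  0.19860797]
proj 320.6295100383292 198.88897623014623
proj 319.99708758370656 184.28739383083985
```

View pics/wrist8.png

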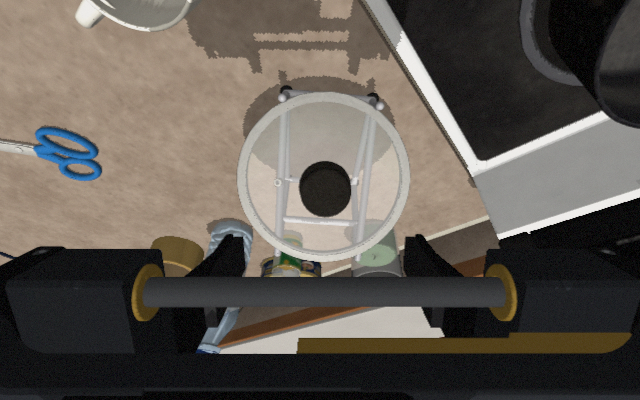

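```bash
python3 - <<'E'
from h import *
P=np.load("w8.npy"); im=cv2.imread("pics/wrist8.png"); g=im.max(-1)
m=np.zeros(g.shape,np.uint8); m[150:222,290:358]=1; m&=(g<75).astype(np.uint8)
ys,xs=np.where(m); print("knob px",xs.mean(),ys.mean(),m.sum())
K=P[cv2.erode(m,np.ones((3,3)))>0]; h=(K-KT)@N; print("h",np.nanpercentile(h,[2,25,50,75,98]).round(4)); top=K[h>np.nanmedian(h)-.004]; print("top mean",np.nanmean(top,0).round(4))
e1=np.array([-np.sin(A),np.cos(A),0]); e2=np.cross(N,e1); d=np.nanmean(top,0)-KT; print("off e1,e2,n",(d@e1).round(4),(d@e2).round(4),(d@N).round(4))
# rim plane fit
V,U=np.mgrid[0:400,0:640]; rr=np.hypot(U-323,V-178); G=P[(rr>75)&(rr<85)&(V<215)]; G=G[~np.isnan(G[:,0])]
w=np.ones(len(G),bool)
for _ in range(8):
    c=G[w].mean(0); nn=np.linalg.svd(G[w]-c,full_matrices=False)[2][2]; nn*=np.sign(nn[2]); w=abs((G-c)@nn)<.008
print(w.sum(),len(G),"n",nn.round(3),np.degrees(np.arccos(nn[2])),np.degrees(np.arctan2(nn[1],nn[0])),"h rel origin",((c-(KT-.06*N))@N).round(4))
E
```

```text
knob px 324.86486486486484 188.33584404076208 2257
h [-0.0253 -0.0015 -0.0007 -0.      0.0012]
top mean [ 0.5718 -0.2967  0.1111]
off e1,e2,n -0.0035 -0.0074 -0.0006
3242 3242 n [-0.422  0.392  0.817] 35.16679974884348 137.1477032463611 h rel origin 0.0146
```

```bash
sed -i 's/A=np.radians(138)/A=np.radians(137.5)/; s/^KT=.*/KT=np.array([.5722,-.2974,.1118])/' h.py; python3 - <<'E'
from h import *
plan(KT+.06*N,Rax(N,47.5))
E
```

```text
t 11.0333 shift mm [41.   6.1  2.8] turn [ 0.073  0.025 -0.03 ]
```

```bash
python3 -m pendant '[[87,[20,6,3],[0.07,0.025,-0.03]],[87,[41,6,3],[0.073,0.025,-0.03]],[87,[41,6,3],[0.073,0.025,-0.03]],[87,[41,6,3],[0.073,0.025,-0.03]]]'
python3 - <<'E'
from h import *
c=optics.read_camera("wrist"); P=cloud(c); cv2.imwrite(f"pics/wrist9.png",c["image"])
im=c["image"];g=im.max(-1)
m=np.zeros(g.shape,np.uint8); m[120:255,270:380]=1; m&=(g<75).astype(np.uint8); m=cv2.morphologyEx(m,cv2.MORPH_OPEN,np.ones((9,9)))
K=P[cv2.erode(m,np.ones((3,3)))>0]; h=(K-KT)@N; top=K[h>np.nanmedian(h)-.004]; t=np.nanmean(top,0);print("top mean",m.sum(),t.round(4),np.nanmedian(h))
e1=np.array([-np.sin(A),np.cos(A),0]); e2=np.cross(N,e1);d=t-KT; print("off e1,e2,n",(d@e1).round(4),(d@e2).round(4),(d@N).round(4))
plan(KT-.007*N,Rax(N,47.5)); plan(t-.007*N,Rax(N,47.5))
E
```

```text
time_s: 11.37
tool_pos: [0.546, -0.2743, 0.1595]
tool_rot: [-90.2, 55.1, -42.8]
force: [0.1, 0.2, 0.9]
grip_width: 0.0871
top mean 3068 [ 0.5719 -0.2962  0.111 ] -0.00021030137836541558
off e1,e2,n -0.0007 -0.0013 -0.0001
t 11.4167 shift mm [66.8 -0.2  0.5] turn [-0.002 -0.002 -0.001]
t 11.4167 shift mm [66.9  1.1  1.2] turn [-0.002 -0.002 -0.001]
```

View pics/wrist9.png

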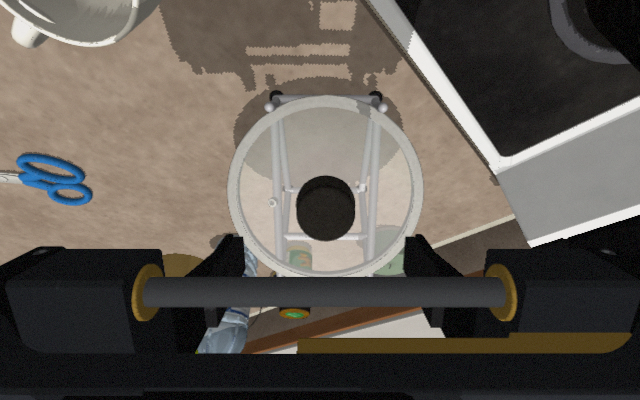

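```bash
python3 -m pendant '[[87,[15,1,1],[0,0,0]],[87,[35,1,1],[0,0,0]],[87,[50,1,1],[0,0,0]],[87,[58,1,1],[0,0,0]],[87,[63,1,1],[0,0,0]],[87,[66,1,1],[0,0,0]],[87,[66,1,1],[0,0,0]]]'
python3 - <<'E'
from h import *
for n in ["wrist","scene"]:
    c=optics.read_camera(n); cv2.imwrite(f"pics/{n}10.png",c["image"] if n=="wrist" else cv2.resize(c["image"][130:330,330:570],None,fx=3,fy=3))
plan(KT-.007*N,Rax(N,47.5))
E
```

```text
time_s: 12.0
tool_pos: [0.5744, -0.2985, 0.1058]
tool_rot: [-90.0, 55.0, -42.6]
force: [0.2, -0.9, -0.3]
grip_width: 0.0872
t 12.1 shift mm [ 1.1 -1.3 -0.9] turn [-0.003 -0.001  0.   ]
```

View pics/wrist10.png

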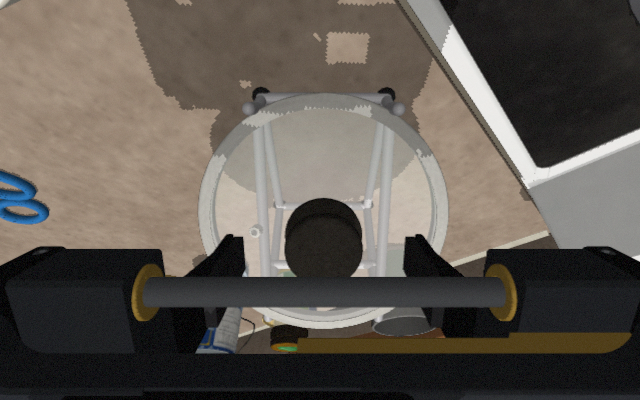

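View pics/scene10.png

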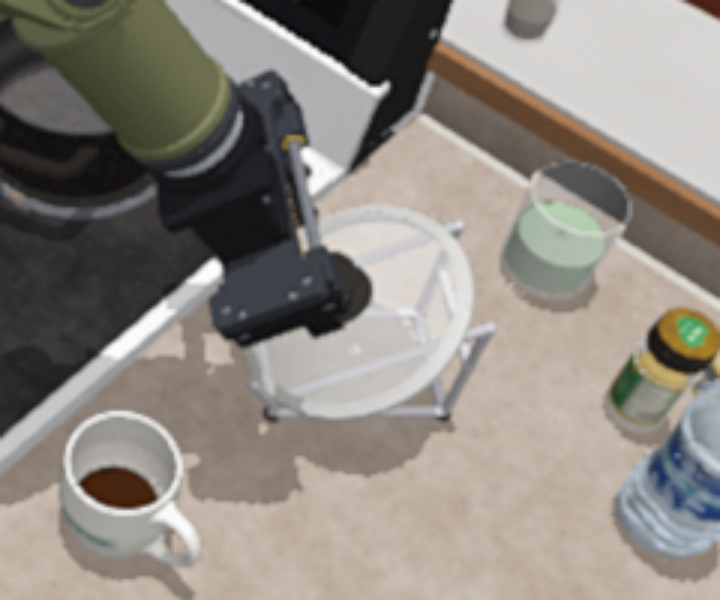

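```bash
python3 -m pendant '[[0,[0,0,0],[0,0,0]],[0,[0,0,0],[0,0,0]],[0,[0,0,0],[0,0,0]],[0,[0,0,0],[0,0,0]],[0,[0,0,0],[0,0,0]],[0,[0,0,0],[0,0,0]],[0,[0,0,0],[0,0,0]],[0,[0,0,0],[0,0,0]],[0,[0,0,0],[0,0,0]]]' 20
python3 -m pendant '[[0,[0,0,0],[0,0,0]],[0,[0,0,0],[0,0,0]],[0,[0,0,0],[0,0,0]]]' 50
```

```text
time_s: 12.85
tool_pos: [0.5741, -0.2984, 0.1053]
tool_rot: [-90.0, 55.0, -42.7]
force: [0.1, -0.3, -0.1]
grip_width: 0.0351
time_s: 13.1
tool_pos: [0.5741, -0.2984, 0.1053]
tool_rot: [-90.0, 55.0, -42.7]
force: [-0.2, -1.2, 0.6]
grip_width: 0.015
```

```bash
python3 - <<'E'
from h import *
for n in ["wrist","scene"]:
    c=optics.read_camera(n); cv2.imwrite(f"pics/{n}11.png",c["image"] if n=="wrist" else cv2.resize(c["image"][130:330,330:570],None,fx=3,fy=3))
print(tool()[2])
E
```

```text
{'time_s': 13.2, 'qpos': array([ -2.12417376,   2.38393671,  19.11360302, 123.54662912,
        32.99856837,  25.81042199,  37.73442132]), 'joint_velocities': array([-0.11456426, -0.00578363, -0.0823258 ,  0.07772778,  0.01260316,
       -0.0408694 ,  0.08566997]), 'effort': array([ 7.56800659e-05, -2.84083003e+01,  4.86004539e-01, -2.84433192e+01,
        1.00744385e+00, -1.70439195e+00,  2.08261114e-02]), 'tool_pos': array([ 0.57412806, -0.2984083 ,  0.10537095]), 'tool_rot': array([-89.97288086,  55.03044175, -42.64748444]), 'force': array([-0.26884992,  0.73126726,  0.11715246]), 'wrist_torque': array([ 0.43141082,  0.45528212, -0.00470314]), 'grip_width': 0.007207635211115006}
```

View pics/wrist11.png

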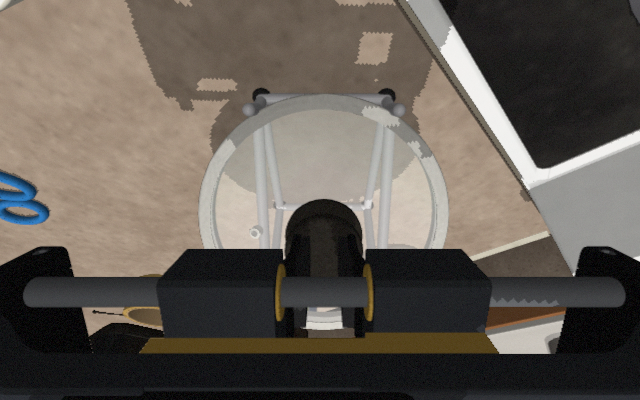

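View pics/scene11.png

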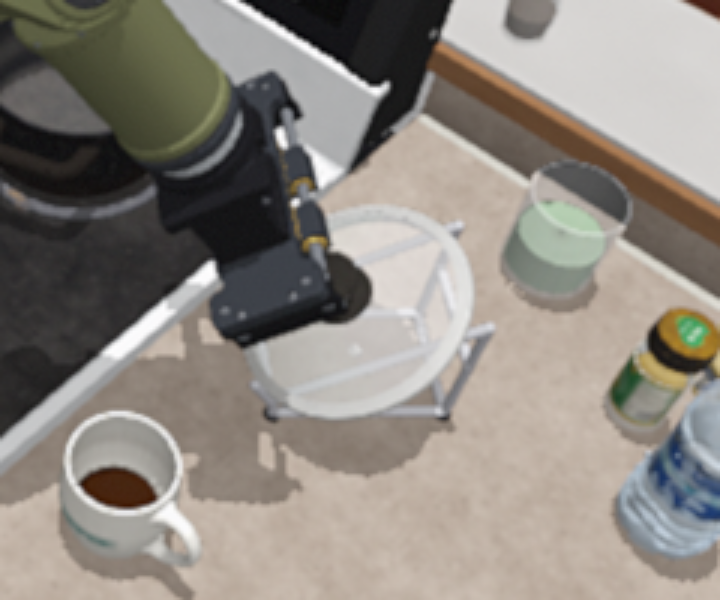

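```bash
python3 - <<'E'
from h import *
c=optics.read_camera("wrist"); P=cloud(c); p,r,o=tool(); print(o["grip_width"],c["cam_to_world"].round(4).tolist())
cv2.imwrite("pics/wrist12.png",cv2.resize(c["image"][170:370,220:430],None,fx=3.5,fy=3,interpolation=cv2.INTER_NEAREST))
L=r.inv().apply((P-p).reshape(-1,3)).reshape(P.shape)*1000
for v in range(195,345,8):
    print(v,[tuple(L[v,u].round(0).astype(int)) if L[v,u,0]==L[v,u,0] else None for u in (300,312,323,334,346)])
E
```

```text
0.0045792356928396625 [[0.6776, -0.4566, -0.5765, 0.4529], [0.7354, 0.4204, 0.5315, -0.1861], [-0.0003, -0.7841, 0.6206, 0.2026], [0.0, 0.0, 0.0, 1.0]]
195 [(np.int64(22), np.int64(24), np.int64(-15)), (np.int64(22), np.int64(24), np.int64(-7)), (np.int64(23), np.int64(24), np.int64(0)), (np.int64(22), np.int64(24), np.int64(7)), (np.int64(21), np.int64(24), np.int64(14))]
203 [(np.int64(22), np.int64(19), np.int64(-15)), (np.int64(18), np.int64(20), np.int64(-7)), (np.int64(17), np.int64(20), np.int64(0)), (np.int64(17), np.int64(20), np.int64(7)), (np.int64(22), np.int64(19), np.int64(14))]
211 [(np.int64(19), np.int64(14), np.int64(-14)), (np.int64(16), np.int64(15), np.int64(-7)), (np.int64(18), np.int64(15), np.int64(0)), (np.int64(18), np.int64(15), np.int64(7)), (np.int64(18), np.int64(15), np.int64(14))]
219 [(np.int64(16), np.int64(10), np.int64(-14)), (np.int64(-5), np.int64(18), np.int64(-6)), (np.int64(-6), np.int64(18), np.int64(0)), (np.int64(-5), np.int64(18), np.int64(6)), (np.int64(17), np.int64(10), np.int64(14))]
227 [(np.int64(-5), np.int64(13), np.int64(-13)), (n
[... 2659 characters left out ...]
t64(9))]
323 [(np.int64(-76), np.int64(5), np.int64(-8)), (np.int64(-61), np.int64(-7), np.int64(-4)), (np.int64(38), np.int64(-83), np.int64(0)), (np.int64(-62), np.int64(-6), np.int64(5)), (np.int64(-72), np.int64(1), np.int64(9))]
331 [(np.int64(-78), np.int64(3), np.int64(-8)), (np.int64(300), np.int64(-299), np.int64(-20)), (np.int64(285), np.int64(-287), np.int64(-1)), (np.int64(273), np.int64(-278), np.int64(17)), (np.int64(-73), np.int64(-2), np.int64(9))]
339 [(np.int64(-109), np.int64(25), np.int64(-5)), (np.int64(-108), np.int64(24), np.int64(-2)), (np.int64(-108), np.int64(24), np.int64(0)), (np.int64(-108), np.int64(24), np.int64(3)), (np.int64(-108), np.int64(25), np.int64(6))]
```

View pics/wrist12.png

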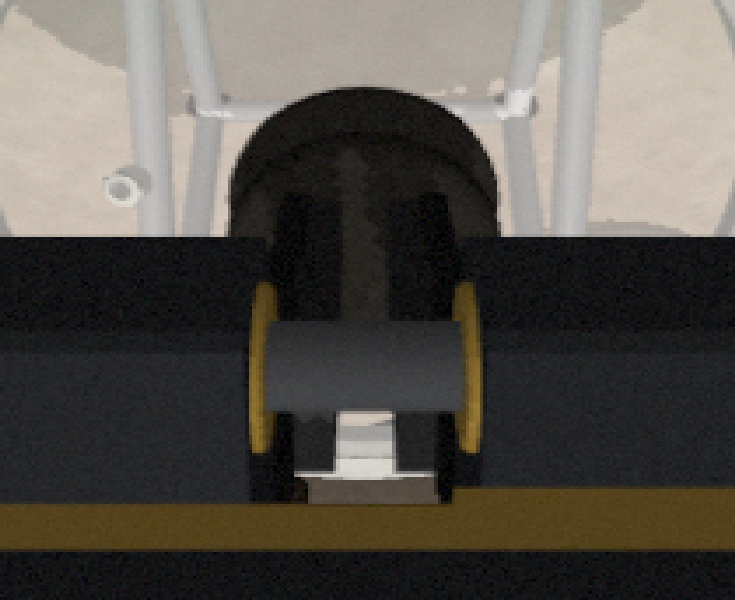

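```bash
python3 - <<'E'
from h import *
P=np.load("w8.npy"); p=np.array([.53193,-.26505,.19861]); r=R.from_euler("xyz",[-92.2,56.8,-40.0],degrees=True)
L=r.inv().apply((P-p).reshape(-1,3)).reshape(P.shape)*1000
w=(L[...,0]<35)&(L[...,0]>-60)&(abs(L[...,2])<65)&(abs(L[...,1])<40)
for s in (1,-1):
    q=L[w&(s*L[...,2]>0)]; print(len(q)); 
    for lo in range(-60,35,6):
        k=q[(q[:,0]>=lo)&(q[:,0]<lo+6)]
        if len(k): print(lo,len(k),"y",k[:,1].min().round(),k[:,1].max().round(),"z",k[:,2].min().round(),k[:,2].max().round())
E
```

```text
1645
-60 154 y -9.0 13.0 z 44.0 57.0
-54 266 y -9.0 13.0 z 44.0 57.0
-48 199 y 4.0 13.0 z 44.0 56.0
-42 239 y 1.0 13.0 z 44.0 54.0
-36 211 y -3.0 13.0 z 44.0 53.0
-30 207 y -6.0 13.0 z 43.0 53.0
-24 193 y -8.0 13.0 z 44.0 53.0
-18 173 y -9.0 12.0 z 44.0 53.0
-12 3 y -1.0 12.0 z 44.0 52.0
1641
-60 152 y -9.0 13.0 z -56.0 -43.0
-54 269 y -9.0 13.0 z -56.0 -43.0
-48 192 y 5.0 13.0 z -55.0 -43.0
-42 245 y 1.0 13.0 z -54.0 -43.0
-36 207 y -3.0 13.0 z -52.0 -43.0
-30 203 y -6.0 12.0 z -52.0 -43.0
-24 196 y -8.0 13.0 z -52.0 -43.0
-18 175 y -8.0 13.0 z -52.0 -43.0
-12 2 y 6.0 12.0 z -49.0 -43.0
```

```bash
python3 -m pendant '[[87,[0,0,0],[0,0,0]],[87,[0,0,0],[0,0,0]],[87,[0,0,0],[0,0,0]],[87,[0,0,0],[0,0,0]],[87,[0,0,0],[0,0,0]],[87,[0,0,0],[0,0,0]],[87,[0,0,0],[0,0,0]],[87,[0,0,0],[0,0,0]],[87,[0,0,0],[0,0,0]],[87,[0,0,0],[0,0,0]]]'
python3 -m pendant '[[87,[0,0,0],[0,0,0]],[87,[0,0,0],[0,0,0]]]'
python3 - <<'E'
from h import *
c=optics.read_camera("wrist"); P=cloud(c); p,r,o=tool(); print(o["grip_width"],p)
cv2.imwrite("pics/wrist13.png",c["image"])
L=r.inv().apply((P-p).reshape(-1,3)).reshape(P.shape)*1000
g=c["image"].max(-1); w=(g<75)&(abs(L[...,2])<25)&(abs(L[...,1])<32)&(L[...,0]>-25)
q=L[w]; print("knob",len(q),np.percentile(q,[2,50,98],axis=0).round(1)); t=q[q[:,0]<-3]; print("top",len(t),t.mean(0).round(1),t.min(0).round(1),t.max(0).round(1))
w=(L[...,0]<35)&(L[...,0]>-60)&(abs(L[...,2])<58)&(abs(L[...,2])>42)&(abs(L[...,1])<14); print("finger tip x",np.percentile(L[w][:,0],[95,99,100]).round(1))
f=np.abs(L[...,2])>42; 
w=(abs(L[...,2])<50)&(abs(L[...,2])>36)&(abs(L[...,1])<14)&(L[...,0]>0); print("glass under tips x",np.percentile(L[w][:,0],[0,5,50]).round(1))
E
```

```text
time_s: 14.08
tool_pos: [0.5741, -0.2984, 0.1053]
tool_rot: [-90.0, 55.0, -42.7]
force: [0.8, 0.3, 0.3]
grip_width: 0.0633
time_s: 14.25
tool_pos: [0.5741, -0.2984, 0.1054]
tool_rot: [-90.0, 55.0, -42.7]
force: [0.5, 0.6, -0.6]
grip_width: 0.0763
0.08035950658520011 [ 0.57410133 -0.29841636  0.10536614]
knob 5166 [[ -8.1 -16.1 -20.4]
 [ -6.1   4.6  -0. ]
 [ 19.   19.6  21. ]]
top 3989 [-6.3  0.7  0.1] [ -9.4 -17.9 -21.7] [-3.  19.6 22.5]
finger tip x [29.2 30.1 31.4]
glass under tips x [21.8 23.3 25.1]
```

View pics/wrist13.png

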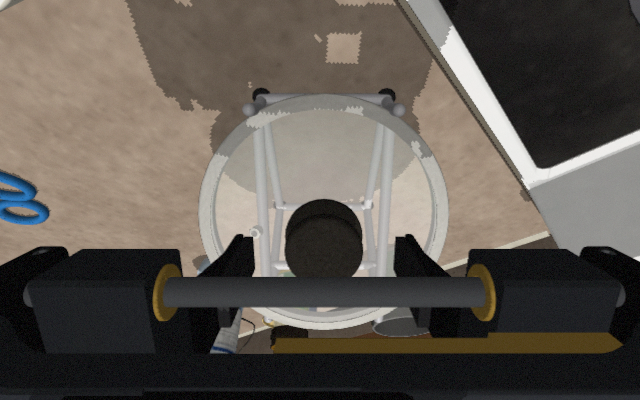

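```bash
python3 -m pendant '[[87,[3,0,0],[0,0,0]],[87,[6,0,0],[0,0,0]],[87,[8,0,0],[0,0,0]],[87,[8,0,0],[0,0,0]]]'
```

```text
time_s: 14.63
tool_pos: [0.5772, -0.3017, 0.0981]
tool_rot: [-90.0, 55.1, -42.7]
force: [-0.4, 0.9, 0.3]
grip_width: 0.087
```

```bash
python3 -m pendant '[[87,[3,0,0],[0,0,0]],[87,[5,0,0],[0,0,0]],[87,[5,0,0],[0,0,0]]]'
```

```text
time_s: 14.88
tool_pos: [0.5795, -0.3036, 0.0942]
tool_rot: [-90.0, 55.1, -42.7]
force: [-0.2, 0.8, 0.5]
grip_width: 0.0872
```

```bash
python3 -m pendant '[[87,[3,0,0],[0,0,0]],[87,[6,0,0],[0,0,0]],[87,[9,0,0],[0,0,0]],[87,[12,0,0],[0,0,0]],[87,[12,0,0],[0,0,0]]]'
python3 - <<'E'
from h import *
c=optics.read_camera("scene"); cv2.imwrite(f"pics/scene14.png",cv2.resize(c["image"][130:330,330:570],None,fx=3,fy=3))
E
```

```text
time_s: 15.3
tool_pos: [0.5844, -0.3083, 0.0841]
tool_rot: [-90.0, 55.1, -42.7]
force: [0.2, 0.5, 0.1]
grip_width: 0.087
```

View pics/scene14.png

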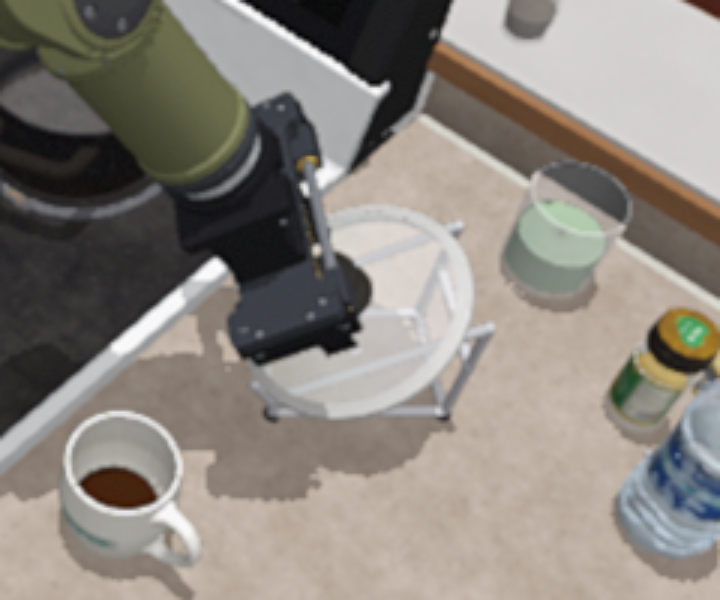

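Fingers now straddle the knob (scene crop: finger tip at about (340,340), knob at (350,285)). Close.

```bash
python3 -m pendant '[[0,[0,0,0],[0,0,0]],[0,[0,0,0],[0,0,0]],[0,[0,0,0],[0,0,0]],[0,[0,0,0],[0,0,0]],[0,[0,0,0],[0,0,0]],[0,[0,0,0],[0,0,0]],[0,[0,0,0],[0,0,0]],[0,[0,0,0],[0,0,0]],[0,[0,0,0],[0,0,0]]]' 20
python3 -m pendant '[[0,[0,0,0],[0,0,0]],[0,[0,0,0],[0,0,0]],[0,[0,0,0],[0,0,0]]]' 50
python3 -m pendant '[[0,[0,0,0],[0,0,0]],[0,[0,0,0],[0,0,0]]]' 50
```

```text
time_s: 16.1
tool_pos: [0.5846, -0.3082, 0.0849]
tool_rot: [-90.0, 55.0, -42.7]
force: [-1.0, -0.3, 0.4]
grip_width: 0.0451
time_s: 16.35
tool_pos: [0.5846, -0.3082, 0.0849]
tool_rot: [-90.0, 55.0, -42.7]
force: [-1.0, 0.4, 1.6]
grip_width: 0.0445
time_s: 16.52
tool_pos: [0.5846, -0.3082, 0.0849]
tool_rot: [-90.0, 55.0, -42.7]
force: [-1.3, 1.4, 1.3]
grip_width: 0.0447
```

```bash
python3 -m pendant '[[0,[-3,0,0],[0,0,0]],[0,[-9,0,0],[0,0,0]],[0,[-18,0,0],[0,0,0]],[0,[-28,0,0],[0,0,0]],[0,[-38,0,0],[0,0,0]],[0,[-50,0,0],[0,0,0]],[0,[-62,0,0],[0,0,0]],[0,[-70,0,0],[0,0,0]],[0,[-75,0,0],[0,0,0]],[0,[-75,0,0],[0,0,0]]]' 50
python3 - <<'E'
from h import *
for n in ["wrist","scene"]:
    c=optics.read_camera(n); cv2.imwrite(f"pics/{n}15.png",c["image"])
E
```

```text
time_s: 17.35
tool_pos: [0.553, -0.2784, 0.1475]
tool_rot: [-89.8, 55.0, -42.5]
force: [0.0, 0.7, -2.1]
grip_width: 0.0448
```

View pics/wrist15.png

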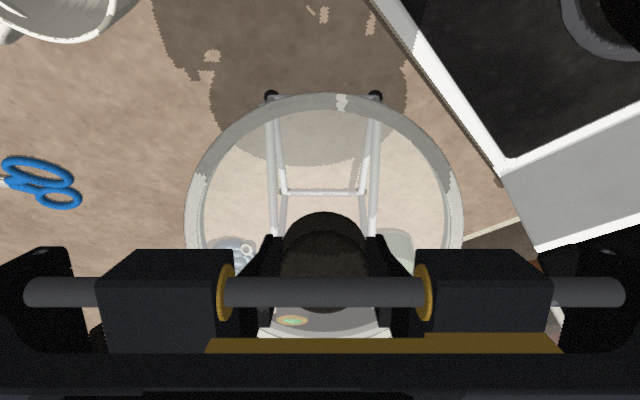

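View pics/scene15.png

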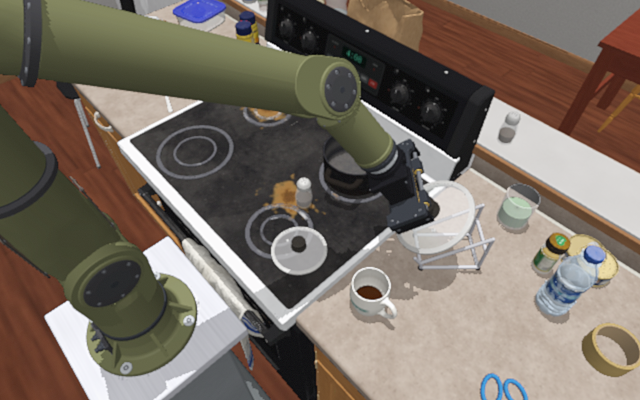

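```bash
python3 - <<'E'
from h import *
plan([.553,-.27,.26],Rdown(47.5))
E
```

```text
t 17.45 shift mm [-96.6 -60.4   6.7] turn [-0.003 -0.001  0.61 ]
```

```bash
python3 -m pendant '[[0,[-8,-5,0],[0,0,0.02]],[0,[-22,-14,2],[0,0,0.08]],[0,[-38,-24,3],[0,0,0.16]],[0,[-54,-34,4],[0,0,0.25]],[0,[-70,-44,5],[0,0,0.34]],[0,[-83,-52,6],[0,0,0.43]],[0,[-92,-58,7],[0,0,0.51]],[0,[-97,-60,7],[0,0,0.57]],[0,[-97,-60,7],[0,0,0.6]],[0,[-97,-60,7],[0,0,0.61]]]' 50
python3 -m pendant '[[0,[0,0,0],[0,0,0]],[0,[0,0,0],[0,0,0]],[0,[0,0,0],[0,0,0]]]'
python3 - <<'E'
from h import *
for n in ["wrist","scene","top"]:
    c=optics.read_camera(n); cv2.imwrite(f"pics/{n}16.png",c["image"]); np.save(f"P16_{n}.npy",cloud(c))
p,r,o=tool(); print(p,r.as_matrix().round(3),o["qpos"])
E
```

```text
time_s: 18.28
tool_pos: [0.5539, -0.2711, 0.2591]
tool_rot: [173.8, 89.9, -138.9]
force: [0.1, 0.2, -4.4]
grip_width: 0.0445
time_s: 18.53
tool_pos: [0.5527, -0.2691, 0.2597]
tool_rot: [-77.8, 90.0, -30.4]
force: [-0.4, -1.3, -2.6]
grip_width: 0.0445
[ 0.55283867 -0.26907122  0.26038317] [[ 0.001 -0.736  0.677]
 [ 0.     0.677  0.736]
 [-1.    -0.001  0.001]] [ 1.39036235 13.5573621  26.76637838 85.12472862 -6.14058014 82.71638213
 75.64694046]
```

View pics/wrist16.png

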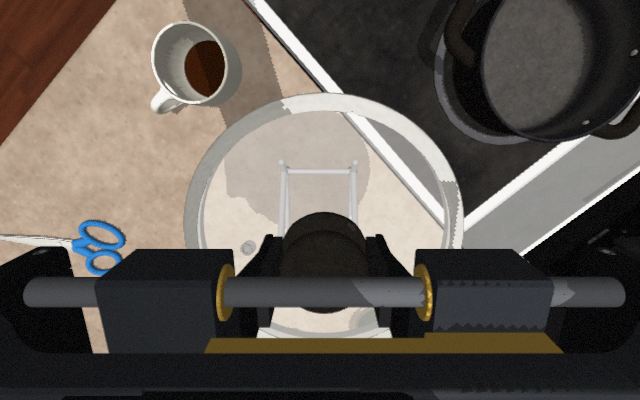

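View pics/top16.png

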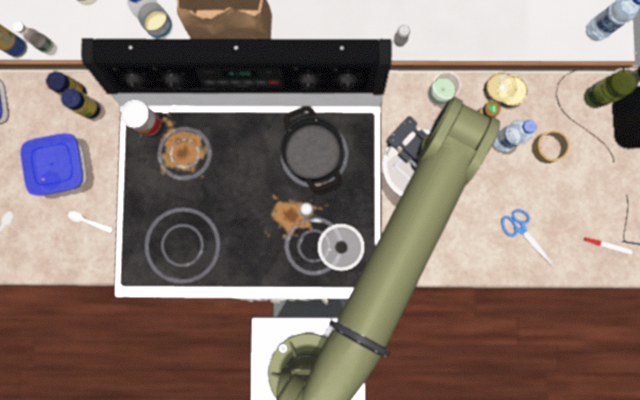

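View pics/scene16.png

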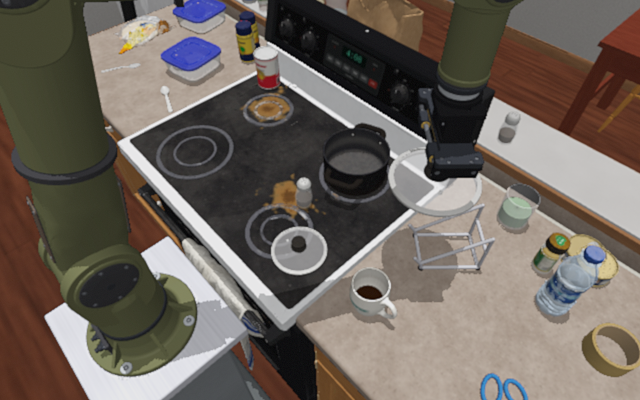

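```bash
python3 - <<'E'
from h import *
p,r,o=tool()
c=optics.read_camera("wrist"); P=cloud(c)
ms=models.masks_of("wrist","lid"); print([m["confidence"] for m in ms],[ (m["extent"]) for m in ms][:2])
L=r.inv().apply((P-p).reshape(-1,3)).reshape(P.shape)
# depth-based rim
V,U=np.mgrid[0:400,0:640]
w=(V<245)&(L[...,0]>-.01)&(L[...,0]<.06)&(np.hypot(L[...,1],L[...,2])<.11)&(np.hypot(L[...,1],L[...,2])>.06)
q=L[w]; print(len(q))
k=np.ones(len(q),bool)
rr=np.hypot(q[:,1],q[:,2])
for lo in np.arange(.06,.11,.005):
    s=(rr>=lo)&(rr<lo+.005); 
    if s.any(): print(lo.round(3),s.sum(),np.median(q[s,0]).round(4))
# outer edge per column angle
ang=np.degrees(np.arctan2(q[:,2],q[:,1])); E=[]
for a in range(-100,100,4):
    s=(ang>=a)&(ang<a+4)
    if s.sum()>5: E.append([a,np.percentile(rr[s],98)])
E=np.array(E); print(E.round(3).tolist())
x=E[:,1]*np.cos(np.radians(E[:,0]+2)); y=E[:,1]*np.sin(np.radians(E[:,0]+2)); print("circle (y,z)",circ(np.stack([x,y],1)).round(4))
R1=q[(rr>.078)]; A_=np.c_[R1[:,1:],np.ones(len(R1))]; s=np.linalg.lstsq(A_,R1[:,0],rcond=None)[0]; print("rim plane slope y,z, x0",s.round(4))
K=L[(abs(L[...,1])<.03)&(abs(L[...,2])<.021)&(L[...,0]<-.02)&(L[...,0]>-.045)]; print("knob top",len(K),K.mean(0).round(4),K.min(0).round(4),K.max(0).round(4))
for n in ["top","scene"]:
    c=optics.read_camera(n); P=cloud(c); m=models.masks_of(n,"pot")[0]; q=P[m["pixels"]]; q=q[(q[:,2]>.082)&(q[:,2]<.1)]; print(n,"pot",len(q),m["confidence"],circ(q).round(4))
E
```

```text
[0.91] [[0.2908, 0.228, 0.727, 0.8475]]
17700
0.06 2991 0.0077
0.065 3180 0.0098
0.07 3369 0.0121
0.075 3625 0.0139
0.08 3824 0.0153
0.085 711 0.0163
[[-96.0, 0.088], [-92.0, 0.087], [-88.0, 0.087], [-84.0, 0.087], [-80.0, 0.087], [-76.0, 0.086], [-72.0, 0.086], [-68.0, 0.086], [-64.0, 0.086], [-60.0, 0.086], [-56.0, 0.086], [-52.0, 0.085], [-48.0, 0.085], [-44.0, 0.085], [-40.0, 0.085], [-36.0, 0.085], [-32.0, 0.085], [-28.0, 0.085], [-24.0, 0.085], [-20.0, 0.085], [-16.0, 0.085], [-12.0, 0.085], [-8.0, 0.085], [-4.0, 0.084], [0.0, 0.084], [4.0, 0.085], [8.0, 0.085], [12.0, 0.085], [16.0, 0.085], [20.0, 0.085], [24.0, 0.085], [28.0, 0.085], [32.0, 0.085], [36.0, 0.085], [40.0, 0.085], [44.0, 0.086], [48.0, 0.086], [52.0, 0.086], [56.0, 0.086], [60.0, 0.086], [64.0, 0.086], [68.0, 0.086], [72.0, 0.087], [76.0, 0.087], [80.0, 0.087], [84.0, 0.087], [88.0, 0.087], [92.0, 0.088]]
circle (y,z) [-0.0029  0.0001  0.0874]
rim plane slope y,z, x0 [0.009  0.0028 0.0147]
knob top 3522 [-0.0302  0.006   0.0001] [-0.0334 -0.0253 -0.0209] [-0.0236  0.0199  0.0209]
top pot 331 0.97 [ 0.6196 -0.0102  0.0847]
scene pot 374 0.97 [ 0.6234 -0.0087  0.084 ]
```

```bash
python3 - <<'E'
from h import *
plan([.619,-.0075,.23],Rdown(47.5))
E
```

```text
t 18.9833 shift mm [ 30.4 129.  237.3] turn [-0.003  0.     0.001]
```

```bash
python3 -m pendant '[[0,[0,5,9],[0,0,0]],[0,[0,17,31],[0,0,0]],[0,[2,33,61],[0,0,0]],[0,[6,49,91],[0,0,0]],[0,[12,66,121],[0,0,0]],[0,[18,83,152],[0,0,0]],[0,[24,99,182],[0,0,0]],[0,[28,113,208],[0,0,0]],[0,[30,123,227],[0,0,0]],[0,[30,129,237],[0,0,0]]]' 50
python3 -m pendant '[[0,[0,0,0],[0,0,0]],[0,[0,0,0],[0,0,0]],[0,[0,0,0],[0,0,0]]]'
python3 - <<'E'
from h import *
plan([.619,-.0075,.15],Rdown(47.5))
p,r,o=tool()
for n in ["scene","top"]:
    c=optics.read_camera(n); cv2.imwrite(f"pics/{n}17.png",c["image"] if n=="top" else cv2.resize(c["image"][60:260,240:480],None,fx=3,fy=3)); P=cloud(c)
    m=models.masks_of(n,"lid")
    for k in m:
        q=P[k["pixels"]]; q=q[~np.isnan(q[:,0])]; md=np.median(q,0)
        if md[2]<.1: continue
        print(n,k["confidence"],md.round(3)); b=q[(q[:,2]>p[2]-.024)&(q[:,2]<p[2]-.006)]; 
        rr=np.hypot(*(b[:,:2]-[.6212,-.0095]).T); print(len(b),np.percentile(rr,[50,95,99]).round(4))
        x=[]; 
        ang=np.degrees(np.arctan2(b[:,1]+.0095,b[:,0]-.6212))
        for a in range(-180,180,6):
            s=(ang>=a)&(ang<a+6)
            if s.sum()>4 and np.percentile(rr[s],97)>.075: t=np.percentile(rr[s],97); x.append([t*np.cos(np.radians(a+3)),t*np.sin(np.radians(a+3))])
        print("rim fit rel pot est",len(x),circ(np.array(x)).round(4))
E
```

```text
time_s: 19.82
tool_pos: [0.6189, -0.0019, 0.2292]
tool_rot: [64.1, 89.9, 111.8]
force: [0.0, 0.6, -3.0]
grip_width: 0.0446
time_s: 20.07
tool_pos: [0.6187, -0.0107, 0.2307]
tool_rot: [-114.0, 89.9, -66.9]
force: [0.9, -1.1, -3.3]
grip_width: 0.0448
t 20.0667 shift mm [80.7  2.1  2.6] turn [-0.006 -0.001  0.002]
scene 0.84 [ 0.594 -0.039  0.223]
1446 [0.077  0.0896 0.0913]
rim fit rel pot est 47 [-0.0007 -0.0045  0.0866]
top 0.74 [ 0.646 -0.083  0.219]
192 [0.0818 0.0904 0.0915]
rim fit rel pot est 9 [ 0.0014 -0.0175  0.0734]
```

View pics/scene17.png

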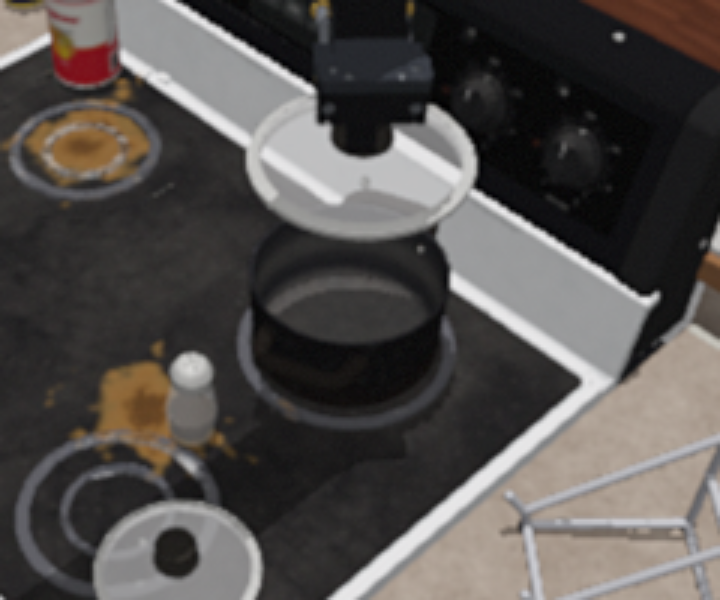

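View pics/top17.png

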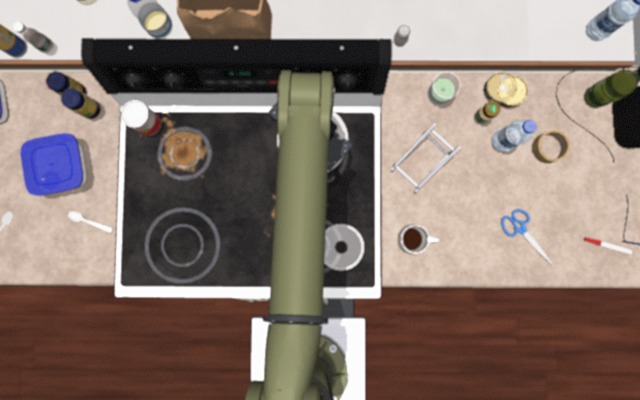

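```bash
python3 - <<'E'
from h import *
plan([.6203,-.007,.140],Rdown(47.5))
E
```

```text
t 20.2667 shift mm [90.6  0.9  3.1] turn [-0.006  0.     0.001]
```

```bash
python3 -m pendant '[[0,[8,1,3],[0,0,0]],[0,[22,1,3],[0,0,0]],[0,[37,1,3],[0,0,0]],[0,[52,1,3],[0,0,0]],[0,[67,1,3],[0,0,0]],[0,[79,1,3],[0,0,0]],[0,[87,1,3],[0,0,0]],[0,[90,1,3],[0,0,0]],[0,[90,1,3],[0,0,0]],[0,[90,1,3],[0,0,0]]]' 50
python3 - <<'E'
from h import *
p,r,o=tool(); print(p,r.as_matrix()[:,0].round(4))
c=optics.read_camera("scene"); cv2.imwrite(f"pics/scene18.png",cv2.resize(c["image"][60:260,240:480],None,fx=3,fy=3)); P=cloud(c)
for k in models.masks_of("scene","lid"):
        q=P[k["pixels"]]; q=q[~np.isnan(q[:,0])]; md=np.median(q,0)
        if md[2]<.06: continue
        b=q[(q[:,2]>p[2]-.024)&(q[:,2]<p[2]-.006)]; rr=np.hypot(*(b[:,:2]-[.6212,-.0095]).T); x=[]
        ang=np.degrees(np.arctan2(b[:,1]+.0095,b[:,0]-.6212))
        for a in range(-180,180,6):
            s=(ang>=a)&(ang<a+6)
            if s.sum()>4 and np.percentile(rr[s],97)>.075: t=np.percentile(rr[s],97); x.append([t*np.cos(np.radians(a+3)),t*np.sin(np.radians(a+3))])
        print("rim fit",len(x),(circ(np.array(x))+[.6212,-.0095,0]).round(4))
plan([.6203,-.007,.117],Rdown(47.5))
E
```

```text
time_s: 21.1
tool_pos: [0.6206, -0.005, 0.1408]
tool_rot: [-47.0, 89.9, 0.3]
force: [-0.3, -0.6, -2.1]
grip_width: 0.0446
[ 0.62061808 -0.0050149   0.14079354] [ 0.0013  0.     -1.    ]
rim fit 48 [ 0.6227 -0.0085  0.0861]
t 21.2 shift mm [24.4 -0.8 -2. ] turn [-0.003  0.002  0.002]
```

View pics/scene18.png

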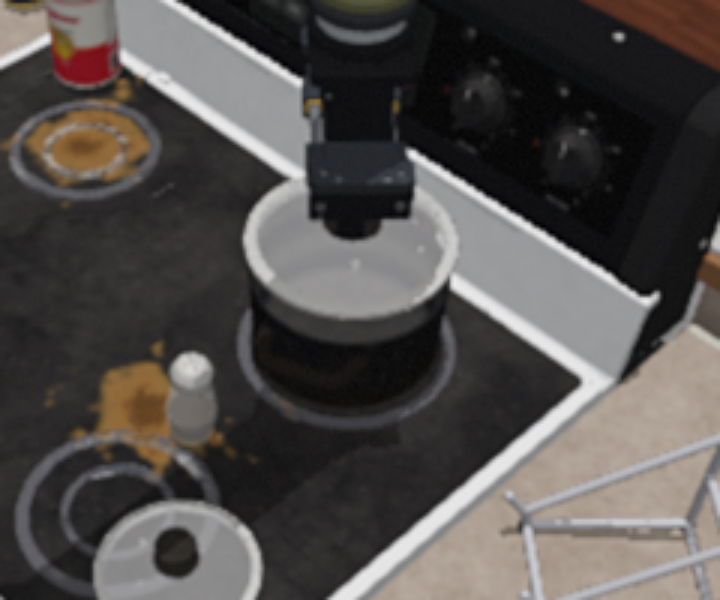

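```bash
python3 -m pendant '[[0,[5,0,0],[0,0,0]],[0,[10,0,0],[0,0,0]],[0,[14,0,0],[0,0,0]],[0,[17,0,0],[0,0,0]],[0,[19,0,0],[0,0,0]],[0,[21,0,0],[0,0,0]],[0,[22,0,0],[0,0,0]],[0,[22,0,0],[0,0,0]]]' 50
python3 -m pendant '[[0,[1,0,0],[0,0,0]],[0,[2,0,0],[0,0,0]],[0,[2,0,0],[0,0,0]]]'
```

```text
time_s: 21.87
tool_pos: [0.6201, -0.005, 0.118]
tool_rot: [-100.4, 90.0, -53.1]
force: [-0.4, 0.1, -3.7]
grip_width: 0.0449
time_s: 22.12
tool_pos: [0.6201, -0.005, 0.1161]
tool_rot: [-57.8, 90.0, -10.4]
force: [0.1, -0.4, -3.1]
grip_width: 0.0448
```

```bash
python3 -m pendant '[[0,[1,0,0],[0,0,0]],[0,[2,0,0],[0,0,0]],[0,[2,0,0],[0,0,0]]]'
```

```text
time_s: 22.37
tool_pos: [0.6201, -0.005, 0.114]
tool_rot: [-69.7, 90.0, -22.4]
force: [0.9, 0.1, -3.6]
grip_width: 0.0447
```

```bash
python3 -m pendant '[[0,[1,0,0],[0,0,0]],[0,[2,0,0],[0,0,0]],[0,[2,0,0],[0,0,0]]]'
python3 - <<'E'
from h import *
c=optics.read_camera("scene"); cv2.imwrite(f"pics/scene19.png",cv2.resize(c["image"][90:210,290:430],None,fx=5,fy=5))
E
```

```text
time_s: 22.62
tool_pos: [0.6203, -0.0049, 0.1138]
tool_rot: [-39.2, 90.0, 8.2]
force: [-2.2, 0.1, 5.6]
grip_width: 0.0442
```

View pics/scene19.png

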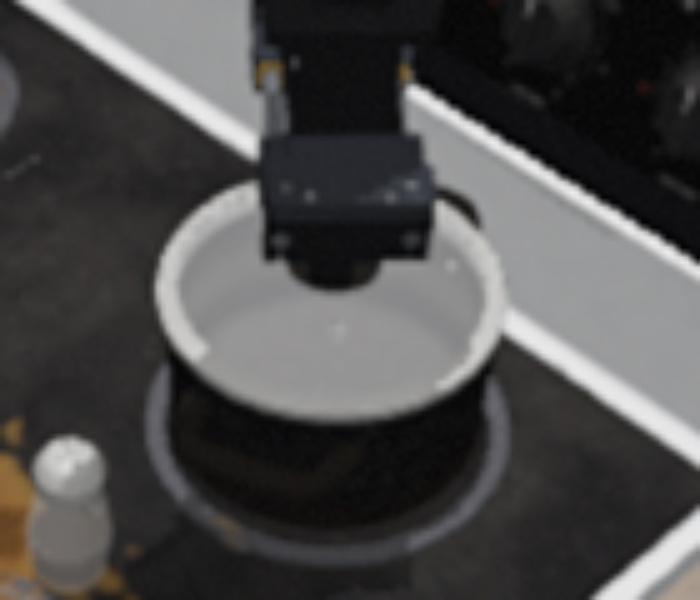

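```bash
python3 -m pendant '[[55,[0,0,0],[0,0,0]],[60,[0,0,0],[0,0,0]],[65,[0,0,0],[0,0,0]],[70,[0,0,0],[0,0,0]],[75,[0,0,0],[0,0,0]],[75,[0,0,0],[0,0,0]],[75,[0,0,0],[0,0,0]]]' 20
python3 -m pendant '[[75,[-5,0,0],[0,0,0]],[75,[-15,0,0],[0,0,0]],[75,[-35,0,0],[0,0,0]],[75,[-60,0,0],[0,0,0]],[75,[-90,0,0],[0,0,0]],[75,[-120,0,0],[0,0,0]],[75,[-140,0,0],[0,0,0]],[75,[-150,0,0],[0,0,0]],[75,[-150,0,0],[0,0,0]],[75,[-150,0,0],[0,0,0]]]'
python3 - <<'E'
from h import *
p,r,o=tool(); print(p,o["force"])
c=optics.read_camera("scene"); cv2.imwrite(f"pics/scene20.png",cv2.resize(c["image"][90:210,290:430],None,fx=5,fy=5)); P=cloud(c)
for n in ["scene","wrist"]:
  c=optics.read_camera(n); P=cloud(c)
  if n=="wrist": cv2.imwrite("pics/wrist20.png",c["image"])
  for k in models.masks_of(n,"lid"):
        q=P[k["pixels"]]; q=q[~np.isnan(q[:,0])]; md=np.median(q,0)
        if md[2]<.06: continue
        b=q[(q[:,2]>.086)&(q[:,2]<.108)]; rr=np.hypot(*(b[:,:2]-[.6212,-.0095]).T); x=[]
        s=rr>.076; G=b[s]; f=np.linalg.lstsq(np.c_[G[:,:2],np.ones(len(G))],G[:,2],rcond=None)[0]; print(n,"rim slope",f[:2].round(3),"z",np.median(G[:,2]).round(4))
        ang=np.degrees(np.arctan2(b[:,1]+.0095,b[:,0]-.6212))
        for a in range(-180,180,6):
            s=(ang>=a)&(ang<a+6)
            if s.sum()>4 and np.percentile(rr[s],97)>.075: t=np.percentile(rr[s],97); x.append([t*np.cos(np.radians(a+3)),t*np.sin(np.radians(a+3))])
        print("lid rim fit",len(x),(circ(np.array(x))+[.6212,-.0095,0]).round(4), "knob top z",np.percentile(q[:,2],98).round(4))
E
```

```text
time_s: 23.25
tool_pos: [0.6202, -0.005, 0.1121]
tool_rot: [-58.5, 90.0, -11.2]
force: [0.3, -0.2, -0.2]
grip_width: 0.074
time_s: 24.08
tool_pos: [0.6201, -0.005, 0.2621]
tool_rot: [-43.2, 90.0, 4.1]
force: [0.2, 0.3, -0.2]
grip_width: 0.0753
[ 0.62005115 -0.00497122  0.26213753] [ 0.18167515  0.25910098 -0.16038471]
scene rim slope [-0.012 -0.014] z 0.0989
lid rim fit 60 [ 0.6215 -0.0087  0.0857] knob top z 0.1444
wrist rim slope [-0.021 -0.021] z 0.098
lid rim fit 60 [ 0.6221 -0.0075  0.087 ] knob top z 0.1439
```

View pics/scene20.png

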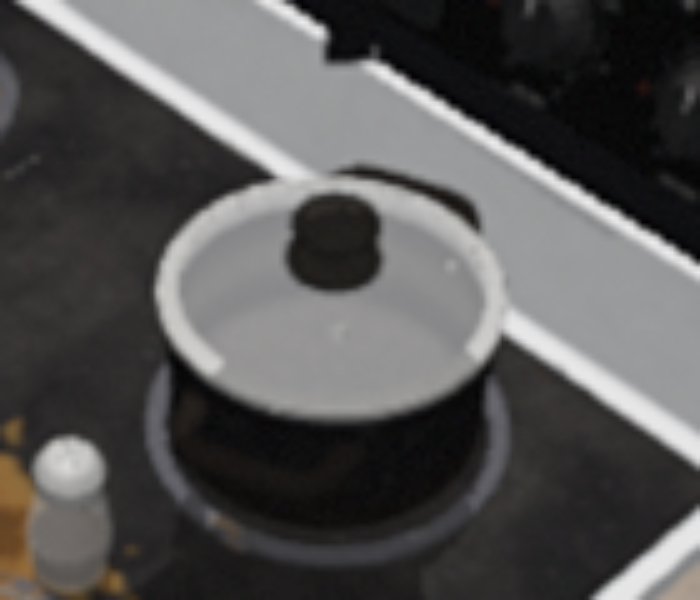

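View pics/wrist20.png

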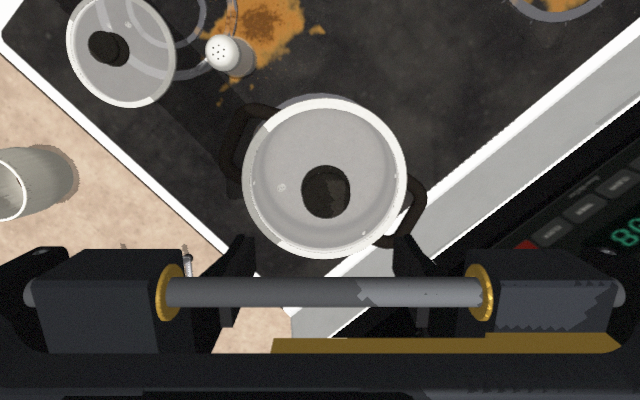

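```bash
python3 - <<'E'
from h import *
c=optics.read_camera("scene"); P=cloud(c)
for l in ["pot","shaker","cup"]:
    m=models.masks_of("scene",l)
    if m: print(l,m[0]["confidence"],np.nanmedian(P[m[0]["pixels"]],0).round(3))
d=models.landmark_of("scene","pot")
if d: print(pix2plane(c,d[0]["centre"][0]*400,d[0]["centre"][1]*640,0).round(3))
print(env.sign_off())
E
```

```text
pot 0.72 [ 0.558 -0.065  0.07 ]
shaker 0.66 [ 0.447 -0.004  0.055]
cup 0.66 [ 0.379 -0.29   0.045]
[ 0.617 -0.014  0.   ]
the job is handed in; nothing more can be done
None
```

The pot is on the rear right burner with the glass lid seated on it, and I've handed the job in. No verdict was reported. It took about 24 s of the 61 s allowed.

**Pot:** I pinched the rim and slid it, curving round the shaker. It ended at about (0.621, -0.010) against a burner centre of about (0.621, -0.013). The two cameras put the pot 1–4 mm apart, so it is within about 5 mm of the centre.

**Lid:** I drew it off the rest along its own axis, levelled it, and lowered it slowly until it touched the pot at about 6 N. Then I released it and backed off 150 mm.
- **Centring:** the last checks put the lid 1–3 mm from the pot's axis.
- **Height:** the rim is at about 0.098–0.099 m, against about 0.100 m expected.
- **Level:** the tilt reads about 1° in one camera and 1.7° in the other, both under the 4° limit.

**Bystanders:** the shaker and mug were in the same place at the end, to within a few mm.

**What went wrong or disagreed:**
- **First lid grasp missed:** the fingers closed in the air above the knob without touching it. The camera depth put the fingertips about 29 mm further back than `env.tip_reach` says. I went about 25 mm deeper and the second grasp held, reading 45 mm, the knob's width.
- **Pot grip was probably shallow:** for the same reason it likely held only the top few mm of the rim. It read 4.5 mm wide, nearly the same as the 4.6 mm read when the fingers closed on nothing. The pot still followed the gripper all the way without visibly tipping.

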